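Load the stopper washer and start it

ROBOT

A 6-joint arm with a two-finger parallel gripper is mounted at the origin on the work surface. World frame = base frame: x ahead of the robot, y to its left, z up, the work surface at z = 0. Lengths are in mm, angles in rad, forces in N, time in s.
With the tool pointing down it reaches from about 350 to 925 mm from the base axis. Payload 6.4 kg.
Tool frame: the origin (TCP) lies on the centre line of the jaws, within the pads' length; the fingertips stand bot.tip_reach ahead of it and the grasp point (between the pads) lies 11 mm behind it (bot.tip_reach is the distance from the TCP to the fingertips, in mm); z points along the fingers, y is the line along which they close (so a half turn about z gives the same grasp; the last joint's range is limited). The gripper opens to 85 mm and grips with 20 to 120 N. Pads are 22 mm wide; open, the fingers measure 114 mm over their backs; the gripper's body (76 mm by 85 mm) begins 54 mm behind the grasp point. The pads swing forward as they close: fully open they stand 13 mm farther back than shut.
Start: joints at [1.089, 0.245, 1.558, -0, 1.339, -0.174], TCP at [196.923, 619.464, 239.29] pointing down, gripper open.
Joint ranges: [-3.13, 3.13], [-1.02, 2.26], [0.13, 2.54], [-0.95, 4.09], [0.21, 2.88], [-2.74, 2.74]. Speed limits (rad/s): [2.57, 2.57, 3.14, 3.14, 3.14, 3.14].

INTERFACE

Orientations are given as a rotation vector (axis times angle).
In Python, from bench import bot, cams, workorder gives the robot as it stands.
- The arm moves only by the tool servo_tool, never from a script. Its arguments are lists of equal length, an entry for each row: "travel": the shift along the tool's x, y, z scaled (see below), a list of three; "angular": the turn, a rotation vector about the tool's x, y, z scaled (see below), a list of three; "hand": the opening, from 0 (shut) to 1 (fully open). In form: {"travel": [[dx, dy, dz], ...], "angular": [[rx, ry, rz], ...], "hand": [hand, ...]}. A call has 1 to 8 rows; each row shifts and turns the commanded pose from where the row before left it, along the tool's axes as they then stand; what a row does not reach is not made up. The controller multiplies each number of a shift by 25 mm and each number of a turn by 0.08 rad. A row lasts 1/12 s, in which the tool goes at most 41.7 mm and 7.16 degrees, less where a joint would pass 70% of its speed; a pose out of reach is approached as far as the arm can. A call with a number of a shift or a turn outside -1 to 1 is refused whole. A call with a gripper value outside its range is refused whole. The fingers move at their own pace and stop on an object; "grip_force" is the grip in N (left out, the last holds). Time passes only in rows, so rows that do not move let the fingers close. It gives the time, the measured TCP pose, the force, the opening and the grip force at its end, in the units of the state.
- bot.observe(): the state, without advancing time (a new reading comes with each control period).
- cams.read_camera(name): name is "scene" or "top" or "wrist"; returns a dict with "img" (420x560x3 uint8, red, green, blue), "intrinsics" (3x3 intrinsics, pixels), "T" (4x4, takes a point from camera to world coordinates). Camera axes: x right, y down, z forward; pixel columns grow to the right and rows downward; lengths in mm; the calibration is good to about 2 mm. A picture is of the moment at which its call begins. There is no depth.
- workorder.close_job(): hands the job in; it is judged then, once.
The state is a dict: "t": time; "joint_positions": joint angles; "joint_velocities": joint speeds; "joint_torque": joint torques, N m; "position": TCP position; "orientation": TCP orientation; "contact_force": force on the tool from outside, world axes, zero at the start; "moment": the same for the moment, N m; "opening": opening from 0.0 (shut) to 1.0 (fully open); "gripper_force": force on a finger pad.
Only numpy, scipy, OpenCV 4.12 (cv2) and the standard library are available. Lean on these libraries where they do the work, as an engineer would, in place of code of your own. Each camera call takes 0.05 s, during which the arm holds its last target. There are 200 camera calls.

TASK

Tip all the plastic stoppers out of the three steel cups (a cup may already be empty) into the basket of the bench washer, pouring in over the open top of its clear guard, and stand all three cups upright, empty, on the grey draining mat. Once all the stoppers are in, push the guard's door fully shut until it seats on its catch, and only then press the start key down and let it go. Leave the dropper bottle and the amber jar where they stand.

Things in the scene. Friction and masses are not known exactly. Their poses are not given: they have to be found in the camera images.
- washer: Fixed bench washer. White base 240 mm (x) by 280 mm (y -170 to +110), 40 high. Origin: on the bench under its basket's centre; z up; the -x side, with the door, faces the robot. Clear guard 190 x 190 mm centred on the origin, open at the top, rim 142 mm above the bench. A grey console (170 x 56 mm, centre x 10, y -142 mm, top 100 mm above the bench) beside it carries the start key.
- basket (a point): Centre of the inner floor of the fixed square steel basket inside the guard: 164 x 164 mm inside, walls 52 mm high, floor 43 mm above the bench. Axes as the washer's.
- door (a joint): Angle of the guard's upright front door: 0 shut, to 1.6 rad open (towards the robot). Panel 180 mm wide, 12 thick, 45 to 137 mm above the bench; hinged at its +y end; stays where left. From about 0.07 to 0.025 rad a spring ball catch resists (up to 6 N at the free edge), then it snaps to 0 and is held. A 22 mm knob stands out low on the outer face near the free edge, 70 mm above the bench.
- door_hinge (a point): On the door's vertical hinge axis, at the panel's mid thickness, 137 mm above the bench (top edge of the door); at washer x -101, y +91 mm. Turns with the door: its -y axis runs along the panel to the free edge, its -x axis points out of the outer face.
- door_edge (a point): On the top edge of the door's outer face, 165 mm from the hinge; the place to push is just below it.
- start (a joint): Travel (m) of the start key: 0 up, 0.006 fully down; springs back; pressed counts from about 0.004. Fully down takes 5 N.
- start_top (a point): Centre of the top of the round start key, 28 mm across, about 122 mm above the bench, pressed straight down.
- mat: Fixed grey draining mat, 360 mm (its x) by 150 mm (its y), 4 mm thick. Origin: centre of its underside, on the bench.
- cup1: Open steel cup, one of three, with up to three stoppers on its floor, or empty; 80 mm high, 62 mm across at the foot, 84 at the rim, walls 3, about 0.16 kg. Origin: centre of its underside, z up. On its +y side a straight level round bar handle, 14 mm thick, at z 60 mm, from y 37 to y 100 mm; it can be gripped at any tilt about its length.
- cup2: Open steel cup, one of three, with up to three stoppers on its floor, or empty; 80 mm high, 62 mm across at the foot, 84 at the rim, walls 3, about 0.16 kg. Origin: centre of its underside, z up. On its +y side a straight level round bar handle, 14 mm thick, at z 60 mm, from y 37 to y 100 mm; it can be gripped at any tilt about its length.
- cup3: Open steel cup, one of three, with up to three stoppers on its floor, or empty; 80 mm high, 62 mm across at the foot, 84 at the rim, walls 3, about 0.16 kg. Origin: centre of its underside, z up. On its +y side a straight level round bar handle, 14 mm thick, at z 60 mm, from y 37 to y 100 mm; it can be gripped at any tilt about its length.
- stopper1: Black smooth plastic stopper, a slightly tapered plug 24 mm high, 21 mm across at the foot and 26 mm at the top. Origin: centre of its foot, z along its axis. 18 g. If there, starts in cup1, 4 mm above its underside.
- stopper2: Black smooth plastic stopper, a slightly tapered plug 24 mm high, 21 mm across at the foot and 26 mm at the top. Origin: centre of its foot, z along its axis. 18 g. If there, starts in cup1, 4 mm above its underside.
- stopper3: Black smooth plastic stopper, a slightly tapered plug 24 mm high, 21 mm across at the foot and 26 mm at the top. Origin: centre of its foot, z along its axis. 18 g. If there, starts in cup1, 4 mm above its underside.
- stopper4: Black smooth plastic stopper, a slightly tapered plug 24 mm high, 21 mm across at the foot and 26 mm at the top. Origin: centre of its foot, z along its axis. 18 g. If there, starts in cup2, 4 mm above its underside.
- stopper5: Black smooth plastic stopper, a slightly tapered plug 24 mm high, 21 mm across at the foot and 26 mm at the top. Origin: centre of its foot, z along its axis. 18 g. If there, starts in cup2, 4 mm above its underside.
- stopper6: Black smooth plastic stopper, a slightly tapered plug 24 mm high, 21 mm across at the foot and 26 mm at the top. Origin: centre of its foot, z along its axis. 18 g. If there, starts in cup2, 4 mm above its underside.
- stopper7: Black smooth plastic stopper, a slightly tapered plug 24 mm high, 21 mm across at the foot and 26 mm at the top. Origin: centre of its foot, z along its axis. 18 g. If there, starts in cup3, 4 mm above its underside.
- stopper8: Black smooth plastic stopper, a slightly tapered plug 24 mm high, 21 mm across at the foot and 26 mm at the top. Origin: centre of its foot, z along its axis. 18 g. If there, starts in cup3, 4 mm above its underside.
- stopper9: Black smooth plastic stopper, a slightly tapered plug 24 mm high, 21 mm across at the foot and 26 mm at the top. Origin: centre of its foot, z along its axis. 18 g. If there, starts in cup3, 4 mm above its underside.
- dropper: White dropper bottle, 60 mm across, 128 mm high, standing on a small glass dish to the left of the washer; to be left alone. Origin: centre of its underside.
- jar: Amber glass jar, 64 mm across, 90 mm high, beyond the washer; to be left alone. Origin: centre of its underside.
Things that resemble listed ones, but are neither listed nor needed, are in the scene too. Leave any red look-alike of the cup3 alone.

How it is judged (in metres and radians):
On the way, in this order (a step that is already met when the one before it is completed fails the run):
1. all stoppers lie in the basket (x of stopper1 in the frame of basket between -0.084 and 0.084 m and y of stopper1 in the frame of basket between -0.084 and 0.084 m and z of stopper1 in the frame of basket between -0.01 and 0.06 m and x of stopper2 in the frame of basket between -0.084 and 0.084 m and y of stopper2 in the frame of basket between -0.084 and 0.084 m and z of stopper2 in the frame of basket between -0.01 and 0.06 m and x of stopper3 in the frame of basket between -0.084 and 0.084 m and y of stopper3 in the frame of basket between -0.084 and 0.084 m and z of stopper3 in the frame of basket between -0.01 and 0.06 m and x of stopper4 in the frame of basket between -0.084 and 0.084 m and y of stopper4 in the frame of basket between -0.084 and 0.084 m and z of stopper4 in the frame of basket between -0.01 and 0.06 m and x of stopper5 in the frame of basket between -0.084 and 0.084 m and y of stopper5 in the frame of basket between -0.084 and 0.084 m and z of stopper5 in the frame of basket between -0.01 and 0.06 m and x of stopper6 in the frame of basket between -0.084 and 0.084 m and y of stopper6 in the frame of basket between -0.084 and 0.084 m and z of stopper6 in the frame of basket between -0.01 and 0.06 m and x of stopper7 in the frame of basket between -0.084 and 0.084 m and y of stopper7 in the frame of basket between -0.084 and 0.084 m and z of stopper7 in the frame of basket between -0.01 and 0.06 m and x of stopper8 in the frame of basket between -0.084 and 0.084 m and y of stopper8 in the frame of basket between -0.084 and 0.084 m and z of stopper8 in the frame of basket between -0.01 and 0.06 m and x of stopper9 in the frame of basket between -0.084 and 0.084 m and y of stopper9 in the frame of basket between -0.084 and 0.084 m and z of stopper9 in the frame of basket between -0.01 and 0.06 m), for 0.2 s.
2. the door is shut and seated on its catch (all of step 1 and value of joint door below 0.02 rad), for 0.3 s.
3. the start key is pressed down with the door shut (value of joint start above 0.0035 m and value of joint door below 0.02 rad), for 0.02 s.
At the end, for the whole second after the job is handed in: every stopper lies in the basket (within 84 mm of its centre each way, under 60 mm above its floor); every cup stands upright (0.1 rad) at rest, its centre on the mat (within 165 x 60 mm of the middle); door within 0.02 rad of shut; start key back up (all of step 2 and x of cup1 in the frame of mat between -0.165 and 0.165 m and y of cup1 in the frame of mat between -0.06 and 0.06 m and angle between each of cup1, cup2, cup3's own z axis and vertical below 0.1 rad and z of each of cup1, cup2, cup3 in the frame of mat below 0.012 m and linear speed of each of cup1, cup2, cup3 below 0.02 m/s and x of cup2 in the frame of mat between -0.165 and 0.165 m and y of cup2 in the frame of mat between -0.06 and 0.06 m and x of cup3 in the frame of mat between -0.165 and 0.165 m and y of cup3 in the frame of mat between -0.06 and 0.06 m and value of joint start below 0.002 m); the robot touches nothing.
It fails at once if the dropper bottle or the amber jar is disturbed (distance of any of dropper, jar from where it was at the start of the episode above 0.03 m or angle between any of dropper, jar's own z axis and vertical above 0.4 rad).
It fails at once if the start key is pressed while the door is open (value of joint start above 0.0035 m and value of joint door above 0.05 rad).
Of stopper1, stopper2, stopper3, stopper4, stopper5, stopper6, stopper7, stopper8, stopper9 only 3 to 9 are there at a start; the rules pass over those that are not, and their reading is None.
At some moment in a run one of cup1, cup2, cup3 may be knocked a few centimetres aside while the robot is not near it.
It also fails if it takes over 210 s, if anything falls off the work surface, if the arm or the gripper's body presses on something with over 40 N, if the wrist force passes 120 N, or if a joint passes its speed limit or range.

## Working session

There is one attempt and no reset: what is moved stays moved. The work goes in short steps, Python scripts to look and compute and a tool call to move; the robot and the scene stay as the last step left them, time stands still between calls to the robot, and variables do not carry over. Pictures are saved under pics/ and viewed, at most 14 in all, crops included, and the job is handed in when it is done.

Besides the shell and the picture viewer there is one more tool, called as name(argument=value, ...) on one line, values as JSON. servo_tool: Moves the arm, as the interface text tells. Its arguments: {"type":"object","properties":{"travel":{"type":"array","items":{"type":"array","items":{"type":"number"}}},"angular":{"type":"array","items":{"type":"array","items":{"type":"number"}}},"hand":{"type":"array","items":{"type":"number"}},"grip_force":{"type":"number"}},"required":["travel","angular","hand"]}

```bash
ls; mkdir -p pics; python3 - <<'E'
from bench import bot,cams
import cv2,numpy as np
print(bot.observe(), bot.tip_reach)
for n in ("scene","top"):
    c=cams.read_camera(n); cv2.imwrite(f"pics/{n}0.png",c["img"][:,:,::-1]); np.savez(f"pics/{n}0.npz",**c)
    print(n,c["intrinsics"].tolist(),np.round(c["T"],3).tolist())
E
```

```text
pics
{'t': 0.0, 'joint_positions': array([ 1.08888706e+00,  2.45840514e-01,  1.55901409e+00, -3.24821010e-06,
        1.33867818e+00, -1.74082375e-01]), 'joint_velocities': array([ 1.08121054e-03, -2.09423550e-04,  3.95073504e-05,  6.52184309e-04,
        7.03641629e-04,  6.46586223e-05]), 'joint_torque': array([-6.02504952e-04, -4.29512072e+01, -3.26120746e+01, -1.63982127e-04,
        5.44197988e-03, -3.02193342e-06]), 'position': array([196.67354466, 618.96734744, 238.16334427]), 'orientation': array([-4.81529794e-01, -3.10383912e+00,  2.88610886e-03]), 'contact_force': array([-0.01528579,  0.36389064,  0.32290139]), 'moment': array([ 0.01619763, -0.00307865,  0.02465649]), 'gripper_force': 0.0, 'opening': 0.9999224993862691} 8.0
scene [[387.7217922505559, 0.0, 274.717151459819], [0.0, 387.7217922505559, 205.18286594911163], [0.0, 0.0, 1.0]] [[0.769, 0.33, -0.548, 1152.886], [0.639, -0.412, 0.649, -634.399], [-0.012, -0.849, -0.528, 662.664], [0.0, 0.0, 0.0, 1.0]]
top [[465.76552074471573, 0.0, 283.59828158184536], [0.0, 465.76552074471573, 209.06435605726205], [0.0, 0.0, 1.0]] [[-0.015, -0.99, 0.138, 425.385], [-1.0, 0.018, 0.016, 16.506], [-0.018, -0.138, -0.99, 1185.211], [0.0, 0.0, 0.0, 1.0]]
```

View pics/scene0.png

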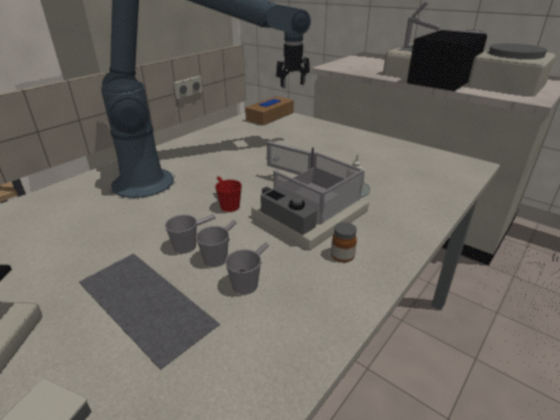

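View pics/top0.png

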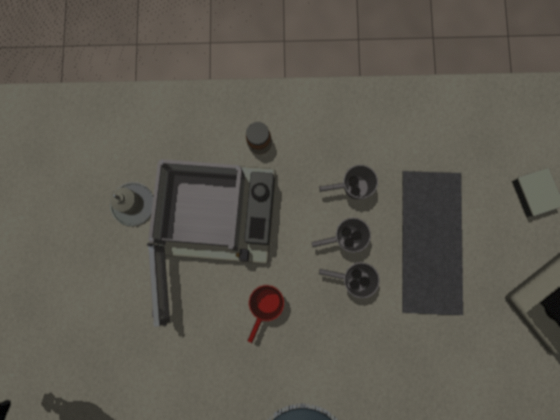

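The top picture shows the washer around (205,210), with its door open along (160,285). The dropper is at (125,200), the jar at (259,137) and the mat at (432,242). Three grey cups stand at (360,182), (353,235) and (361,280), and there is a red look-alike at (266,302).

The steel cups cup1–3 are the three grey ones. The red one at (266,302) is the look-alike and stays where it is. I'll confirm this in an enlarged crop.

```bash
cat > h.py <<'E'
import numpy as np,cv2
from scipy.spatial.transform import Rotation as Ro
def ld(n):
    return dict(np.load(f"pics/{n}.npz"))
def snap(n,name):
    from bench import cams
    c=cams.read_camera(n); np.savez(f"pics/{name}.npz",**c); return c
def ray(c,px,z):
    px=np.atleast_2d(np.asarray(px,float)); K=c["intrinsics"];T=c["T"]
    d=np.c_[(px[:,0]-K[0,2])/K[0,0],(px[:,1]-K[1,2])/K[1,1],np.ones(len(px))]@T[:3,:3].T
    return T[:3,3]+d*((z-T[2,3])/d[:,2])[:,None]
def proj(c,P):
    P=np.atleast_2d(P); q=(P-c["T"][:3,3])@c["T"][:3,:3]; K=c["intrinsics"]
    return np.c_[q[:,0]/q[:,2]*K[0,0]+K[0,2],q[:,1]/q[:,2]*K[1,1]+K[1,2]]
def crop(c,x0,y0,x1,y1,s,name,g=1.0):
    im=c["img"][y0:y1,x0:x1,::-1]; im=cv2.resize(im,None,fx=s,fy=s,interpolation=cv2.INTER_CUBIC)
    im=np.clip(im.astype(float)*g,0,255).astype(np.uint8); cv2.imwrite(f"pics/{name}.png",im)
E
python3 - <<'E'
from h import *
c=ld("top0"); crop(c,110,110,480,340,2.15,"topcrop",1.8)
for n,p,z in [("cupA",(360,182),80),("cupB",(353,235),80),("cupC",(361,280),80),("mat corners",(403,171),4),("",(462,313),4),("guard",(162,163),142),("",(243,166),142),("door hinge",(155,243),137),("door tip",(160,322),137),("key",(260,192),122),("jar",(258,133),90),("drop",(122,198),128),("red",(266,302),80)]:
    print(n,ray(c,p,z).round(0))
E
```

```text
cupA [[ 642. -151.   80.]]
cupB [[ 515. -129.   80.]]
cupC [[ 409. -144.   80.]]
mat corners [[ 684. -274.    4.]]
 [[ 324. -401.    4.]]
guard [[683. 312. 142.]]
 [[673. 125. 142.]]
door hinge [[500. 325. 137.]]
door tip [[325. 310. 137.]]
key [[615.  88. 122.]]
jar [[766.  93.  90.]]
drop [[606. 407. 128.]]
red [[362.  79.  80.]]
```

View pics/topcrop.png

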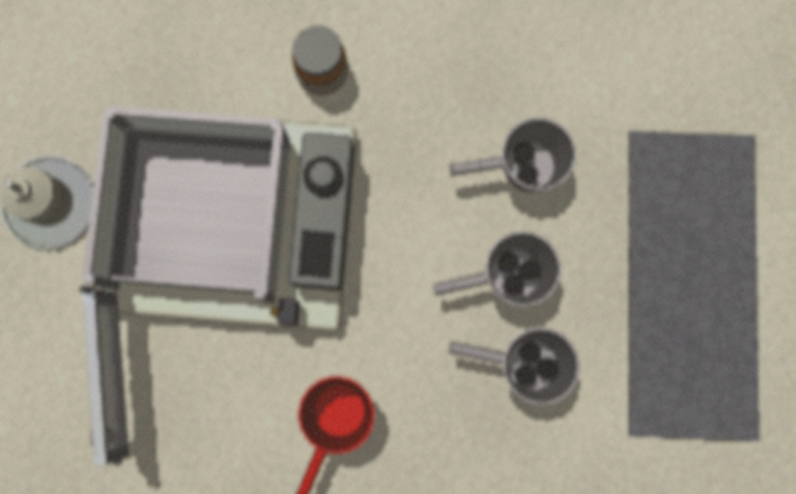

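The crop shows three grey cups with rims at (538,156), (523,270) and (541,367). They hold 2, 3 and 3 stoppers, and their handles point left. The red cup at (337,415) is empty and is the look-alike. The guard corners, key (323,174), knob and open door panel are also visible.

```bash
python3 - <<'E'
from h import *
c=ld("top0")
f=lambda x,y:(110+x/2.15-.25,110+y/2.15-.25)
R=lambda p,z:ray(c,[f(*q) for q in p],z)
# cups: Hough refine
g=cv2.cvtColor(c["img"],cv2.COLOR_RGB2GRAY)
big=cv2.resize(g[110:340,110:480],None,fx=4,fy=4,interpolation=cv2.INTER_CUBIC)
h=cv2.HoughCircles(big,cv2.HOUGH_GRADIENT,1,100,param1=80,param2=20,minRadius=55,maxRadius=80)
hc=h[0][:, :]
for q in hc:
    px=(110+q[0]/4-.4,110+q[1]/4-.4); print("circ",np.round(px,1),q[2]/4,ray(c,px,80).round(0)[0])
for n,rim,e1,e2 in [("A",(538,156),(452,169),(505,161)),("B",(523,270),(436,289),(488,277)),("C",(541,367),(451,348),(505,357))]:
    r=R([rim],80)[0];e=R([e1,e2],60); d=e[0]-r
    dd=e[0]-e[1]
    print(n,r.round(1),e.round(1).tolist(),"len",np.hypot(*d[:2]).round(1),"dir deg from+y",np.degrees(np.arctan2(-d[0],d[1])).round(1),np.degrees(np.arctan2(-dd[0],dd[1])).round(1))
G=R([(108,108),(283,122),(88,284),(264,298)],142);print("guard",G.round(1).tolist(),G.mean(0))
print(np.linalg.norm(G[0]-G[1]),np.linalg.norm(G[0]-G[2]),np.linalg.norm(G[1]-G[3]))
print("mat",R([(629,131),(755,134),(629,436),(758,440)],4).round(1).tolist())
print("console",R([(305,132),(350,137),(293,283),(339,289)],100).round(1).tolist())
print("key",R([(322,173)],122)); print("hinge/tip",R([(92,288),(100,462)],137))
s=ld("scene0"); print(proj(s,[[642,-151,80],[515,-129,80],[409,-144,80],[615,88,122]]))
E
```

```text
Traceback (most recent call last):
TypeError: 'NoneType' object is not subscriptable
```

```bash
python3 - <<'E'
from h import *
c=ld("top0")
f=lambda x,y:(110+x/2.15-.25,110+y/2.15-.25)
R=lambda p,z:ray(c,[f(*q) for q in p],z)
for n,rim,e1,e2 in [("A",(538,156),(452,169),(505,161)),("B",(523,270),(436,289),(488,277)),("C",(541,367),(451,348),(505,357))]:
    r=R([rim],80)[0];e=R([e1,e2],60); d=e[0]-r
    dd=e[0]-e[1]
    print(n,r.round(1),e.round(1).tolist(),"len",np.hypot(*d[:2]).round(1),"dir deg from+y",np.degrees(np.arctan2(-d[0],d[1])).round(1),np.degrees(np.arctan2(-dd[0],dd[1])).round(1))
G=R([(108,108),(283,122),(88,284),(264,298)],142);print("guard",G.round(1).tolist(),G.mean(0))
print(np.linalg.norm(G[0]-G[1]),np.linalg.norm(G[0]-G[2]),np.linalg.norm(G[1]-G[3]))
print("mat",R([(629,131),(755,134),(629,436),(758,440)],4).round(1).tolist())
print("console",R([(305,132),(350,137),(293,283),(339,289)],100).round(1).tolist())
print("key",R([(322,173)],122)); print("hinge/tip",R([(92,288),(100,462)],137))
s=ld("scene0"); print(proj(s,[[642,-151,80],[515,-129,80],[409,-144,80],[615,88,122]]))
E
```

```text
A [ 641.5 -150.8   80. ] [[632.2, -55.5, 60.0], [640.3, -116.1, 60.0]] len 95.8 dir deg from+y 5.6 7.6
B [ 513.9 -129.5   80. ] [[495.8, -34.0, 60.0], [508.3, -92.6, 60.0]] len 97.1 dir deg from+y 10.7 12.0
C [ 407.9 -145.2   80. ] [[430.0, -49.1, 60.0], [419.2, -108.7, 60.0]] len 98.6 dir deg from+y -12.9 -10.3
guard [[690.5, 316.6, 142.0], [671.4, 128.5, 142.0], [501.9, 333.6, 142.0], [484.3, 148.9, 142.0]] [587.03732375 231.89079114 142.        ]
189.0001679286166 189.32321460062522 188.26401907735692
mat [[684.8, -272.3, 4.0], [678.2, -422.1, 4.0], [326.8, -254.2, 4.0], [320.2, -401.3, 4.0]]
console [[669.5, 108.7, 100.0], [662.9, 58.8, 100.0], [502.4, 122.7, 100.0], [495.1, 72.8, 100.0]]
key [[619.02925244  88.67804232 122.        ]]
hinge/tip [[498.02503339 330.75850231 137.        ]
 [319.27737456 318.28087832 137.        ]]
[[241.72226305 259.85240985]
 [211.6409599  235.14338638]
 [180.42074489 222.94706022]
 [295.00254735 199.253849  ]]
```

```bash
cat >> h.py <<'E'
def Rt(z,y):
    z=np.array(z,float);z/=np.linalg.norm(z);y=np.array(y,float);y-=z*(y@z);y/=np.linalg.norm(y)
    return np.c_[np.cross(y,z),y,z]
def cur():
    from bench import bot
    o=bot.observe()
    import json
    open("log.jsonl","a").write(json.dumps([list(o["joint_positions"]),list(o["position"]),list(o["orientation"])])+"\n")
    return np.array(o["position"]),Ro.from_rotvec(o["orientation"]).as_matrix(),o
def rows(p0,R0,p1,R1,n=None):
    "constant row entries taking pose0 to pose1 in n rows"
    w=Ro.from_matrix(R0.T@R1).as_rotvec(); d=R0.T@(p1-p0)
    n0=int(np.ceil(max(np.abs(w/.08).max(),np.linalg.norm(w)/.12,np.abs(d/25).max(),np.linalg.norm(d)/41,1)-1e-6))
    n=n or n0
    while True:
        r=Ro.from_rotvec(w/n).as_matrix(); S=np.zeros((3,3));A=np.eye(3)
        for k in range(n): S+=A; A=A@r
        v=np.linalg.solve(S,d)
        if np.abs(v).max()<=25 and np.linalg.norm(v)<41: break
        n+=1
    tv=np.round(v/25,2);tw=np.round(w/n/.08,2)
    # per-row path in world
    P=p0.copy();R=R0.copy();path=[]
    for k in range(n):
        P=P+R@(tv*25);R=R@Ro.from_rotvec(tw*.08).as_matrix();path.append(P)
    print(f"n={n} travel={tv.tolist()} angular={tw.tolist()} end err={np.round(P-p1,1)} path min z={min(q[2] for q in path):.0f}")
    return P,R
E
python3 - <<'E'
from h import *
p,R,o=cur()
P,Q=rows(p,R,np.array([300,300,330.]),Rt([0.3,0,-1],[1,0,0.3]))
rows(P,Q,np.array([427,-62,200.]),Rt([0,0,-1],[.975,-.224,0]))
E
```

```text
n=16 travel=[-0.85, -0.28, -0.24] angular=[-0.2, -0.14, 0.98] end err=[ 0.8  2.  -2.2] path min z=244
n=15 travel=[-0.94, 0.38, 0.4] angular=[0.24, -0.03, 0.19] end err=[-1.5 -1.3 -1. ] path min z=199
```

servo_tool(travel=[[-0.85, -0.28, -0.24], [-0.85, -0.28, -0.24], [-0.85, -0.28, -0.24], [-0.85, -0.28, -0.24], [-0.85, -0.28, -0.24], [-0.85, -0.28, -0.24], [-0.85, -0.28, -0.24], [-0.85, -0.28, -0.24]], angular=[[-0.2, -0.14, 0.98], [-0.2, -0.14, 0.98], [-0.2, -0.14, 0.98], [-0.2, -0.14, 0.98], [-0.2, -0.14, 0.98], [-0.2, -0.14, 0.98], [-0.2, -0.14, 0.98], [-0.2, -0.14, 0.98]], hand=[0.5, 0.5, 0.5, 0.5, 0.5, 0.5, 0.5, 0.5])

```text
t: 0.77
position: [303.8, 478.8, 288.0]
orientation: [1.373, 2.701, 0.168]
contact_force: [0.2, -0.7, 0.6]
opening: 0.501
gripper_force: 0.0
```

```bash
python3 -c "
from h import *
p,R,o=cur();print(p,o['joint_positions'].round(3),o['opening'])"
```

```text
[303.80233946 478.79357971 288.00256766] [ 0.838 -0.056  1.796 -0.078  1.267  0.226] 0.5011784879310701
```

servo_tool(travel=[[-0.85, -0.28, -0.24], [-0.85, -0.28, -0.24], [-0.85, -0.28, -0.24], [-0.85, -0.28, -0.24], [-0.85, -0.28, -0.24], [-0.85, -0.28, -0.24], [-0.85, -0.28, -0.24], [-0.85, -0.28, -0.24]], angular=[[-0.2, -0.14, 0.98], [-0.2, -0.14, 0.98], [-0.2, -0.14, 0.98], [-0.2, -0.14, 0.98], [-0.2, -0.14, 0.98], [-0.2, -0.14, 0.98], [-0.2, -0.14, 0.98], [-0.2, -0.14, 0.98]], hand=[0.5, 0.5, 0.5, 0.5, 0.5, 0.5, 0.5, 0.5])

```text
t: 1.43
position: [300.6, 301.1, 328.1]
orientation: [2.072, 2.061, 0.31]
contact_force: [0.0, 0.0, 0.0]
opening: 0.5
gripper_force: 0.0
```

```bash
python3 -c "
from h import *
p,R,o=cur();print(p,o['joint_positions'].round(3),R.round(2).tolist())"
```

```text
[300.6354265  301.10467716 328.08148944] [ 0.615 -0.516  2.102 -0.169  1.315  0.643] [[0.0, 0.96, 0.29], [1.0, -0.01, 0.0], [0.01, 0.29, -0.96]]
```

servo_tool(travel=[[-0.94, 0.38, 0.4], [-0.94, 0.38, 0.4], [-0.94, 0.38, 0.4], [-0.94, 0.38, 0.4], [-0.94, 0.38, 0.4], [-0.94, 0.38, 0.4], [-0.94, 0.38, 0.4], [-0.94, 0.38, 0.4]], angular=[[0.24, -0.03, 0.19], [0.24, -0.03, 0.19], [0.24, -0.03, 0.19], [0.24, -0.03, 0.19], [0.24, -0.03, 0.19], [0.24, -0.03, 0.19], [0.24, -0.03, 0.19], [0.24, -0.03, 0.19]], hand=[0.5, 0.5, 0.5, 0.5, 0.5, 0.5, 0.5, 0.5])

```text
t: 2.1
position: [382.6, 109.3, 264.8]
orientation: [2.283, 2.015, 0.153]
contact_force: [0.2, 0.1, -0.1]
opening: 0.498
gripper_force: 0.0
```

```bash
python3 -c "
from h import *
p,R,o=cur();print(p,o['joint_positions'].round(3),R.round(2).tolist())"
```

```text
[382.59220078 109.27489469 264.75725853] [-0.007 -0.523  2.205 -0.003  1.324  0.118] [[0.12, 0.98, 0.14], [0.99, -0.12, -0.0], [0.01, 0.14, -0.99]]
```

servo_tool(travel=[[-0.94, 0.38, 0.4], [-0.94, 0.38, 0.4], [-0.94, 0.38, 0.4], [-0.94, 0.38, 0.4], [-0.94, 0.38, 0.4], [-0.94, 0.38, 0.4], [-0.94, 0.38, 0.4], [0, 0, 0]], angular=[[0.24, -0.03, 0.19], [0.24, -0.03, 0.19], [0.24, -0.03, 0.19], [0.24, -0.03, 0.19], [0.24, -0.03, 0.19], [0.24, -0.03, 0.19], [0.24, -0.03, 0.19], [0, 0, 0]], hand=[0.5, 0.5, 0.5, 0.5, 0.5, 0.5, 0.5, 0.5])

```text
t: 2.77
position: [425.3, -65.6, 197.1]
orientation: [-2.463, -1.944, -0.002]
contact_force: [0.3, 1.5, 0.1]
opening: 0.5
gripper_force: 0.0
```

```bash
cat > kin.py <<'E'
import numpy as np,json
from scipy.optimize import least_squares
from scipy.spatial.transform import Rotation as Ro
rz=lambda a:Ro.from_rotvec([0,0,a]).as_matrix()
ry=lambda a:Ro.from_rotvec([0,a,0]).as_matrix()
def fk(q,k):
    h,e0,L2,L3,e3,d,o1,o6,lat=k
    R=rz(q[0]+o1); p=np.array([0,0,h])+R@[e0,lat,0]
    R=R@ry(q[1]); p=p+R@[0,0,L2]
    R=R@ry(q[2]); p=p+R@[e3,0,L3]
    R=R@rz(q[3])@ry(q[4]); p=p+R@[0,0,d]
    return p,R@rz(q[5]+o6)
def load(): return [tuple(map(np.array,json.loads(l))) for l in open("log.jsonl")]
def fit(D):
    def res(k):
        o=[]
        for q,p,w in D:
            P,R=fk(q,k); o+=list((P-p)/1.); o+=list((R-Ro.from_rotvec(w).as_matrix()).ravel()*300)
        o+=list((np.array(k)-K0)*1e-3)
        return o
    return least_squares(res,K0)
K0=np.array([350,0,400,400,0,200,0.17,0,0.])
if __name__=="__main__":
    D=load(); s=fit(D); print(len(D),s.x.round(3),np.abs(s.fun[:-9]).max()); np.save("k.npy",s.x)
E
python3 -c "
from h import *
p,R,o=cur();print(p,o['joint_positions'].round(3),R.round(2).tolist())"; python3 kin.py
```

```text
[425.33816526 -65.63746536 197.08959919] [-0.42  -0.254  2.135  0.003  1.264 -0.186] [[0.23, 0.97, -0.0], [0.97, -0.23, 0.0], [0.0, -0.0, -1.0]]
5 [2.73499e+02 3.00000e-03 4.19799e+02 5.68796e+02 6.61980e+01 2.46202e+02
 0.00000e+00 1.57100e+00 1.12600e+02] 0.00045152747202337196
```

```bash
cat >> kin.py <<'E'
LO=np.array([-3.13,-1.02,.13,-.95,.21,-2.74]);HI=np.array([3.13,2.26,2.54,4.09,2.88,2.74])
try: K=np.load("k.npy")
except Exception: K=None
def ik(p,R,q0):
    f=lambda q:np.r_[(lambda P,Q:np.r_[(P-p),((Q-R)*300).ravel()])(*fk(q,K))]
    s=least_squares(f,np.clip(q0,LO+1e-3,HI-1e-3),bounds=(LO,HI)); return s.x,np.abs(s.fun).max()
def track(poses,q0):
    "joint margins and steps along poses"
    out=[]
    for p,R in poses:
        q,e=ik(p,R,q0); out.append((q,e)); q0=q
    return out
E
cat >> h.py <<'E'
D=np.pi/180
def pose(bar,hdir,tilt):
    """TCP pose: grasp point bar, hdir=azimuth(deg) of handle (cup->grip), tilt(deg): tool z rotated about the bar.
    h=handle dir, s=h x z... tool z = -cos z + sin * s ; s = dir with tilt>0 ; closing along remaining"""
    h=np.array([np.cos(hdir*D),np.sin(hdir*D),0]);u=np.array([0,0,1.])
    s=np.cross(h,u)  # to the right when looking along h
    z=-np.cos(tilt*D)*u+np.sin(tilt*D)*s
    y=np.cross(z,h)
    return np.asarray(bar,float)+11*z,np.c_[h,y,z]
E
python3 - <<'E'
from h import *; from kin import *; from bench import bot
q0=bot.observe()["joint_positions"]
W=np.array([587,232.])
print(pose([0,0,0],90,0)[1].round(2))
for hd in (200,220,240,20,0,-20,180,160,140):
  for sgn in (1,-1):
    # pour: start tilt -30*sgn end +95*sgn
    h=np.array([np.cos(hd*D),np.sin(hd*D)])
    ok=[]
    tl=[sgn*t for t in range(-30,101,10)]
    # rotate through from pick pose seeds
    for flip in (1,-1):
      best=None
      for s6 in (-2,-1,0,1,2):
        def tp(t):
            p,R=pose(np.r_[W+75*h,215],hd,t)
            if flip<0: R=R@np.diag([-1,-1,1.])
            return p,R
        q=q0.copy();q[0]=.35;q[5]=s6;q[3]=0;
        T=track([tp(t) for t in tl],q)
        e=[x[1] for x in T]; n=next((i for i,x in enumerate(e) if x>1),len(e))
        if best is None or n>best[0]: best=(n,T)
      n,T=best
      if n>=len(tl)-2: print(hd,sgn,flip,n,len(tl)); print(np.array([x[0] for x in T])[::4].round(2).tolist())
E
```

```text
[[ 0.  1.  0.]
 [ 1. -0. -0.]
 [ 0.  0. -1.]]
200 1 1 14 14
[[0.39, 0.13, 1.81, -0.55, 1.27, -1.34], [0.1, 0.07, 1.83, 0.18, 1.29, -1.87], [-0.13, 0.22, 1.82, 0.75, 1.59, -2.23], [-0.21, 0.51, 1.79, 1.18, 1.98, -2.38]]
200 1 -1 14 14
[[0.39, 0.13, 1.81, -0.55, 1.27, 1.8], [0.1, 0.07, 1.83, 0.18, 1.29, 1.27], [-0.13, 0.22, 1.82, 0.75, 1.59, 0.91], [-0.21, 0.51, 1.79, 1.18, 1.98, 0.76]]
220 1 1 14 14
[[0.33, 0.04, 1.92, -0.57, 1.06, -1.69], [0.07, 0.11, 1.78, 0.14, 1.35, -2.24], [-0.1, 0.36, 1.64, 0.58, 1.8, -2.44], [-0.16, 0.65, 1.56, 0.97, 2.22, -2.42]]
220 1 -1 14 14
[[0.33, 0.04, 1.92, -0.57, 1.06, 1.45], [0.07, 0.11, 1.78, 0.14, 1.35, 0.9], [-0.1, 0.36, 1.64, 0.58, 1.8, 0.7], [-0.16, 0.65, 1.56, 0.97, 2.22, 0.72]]
240 1 1 14 14
[[0.24, -0.03, 1.99, -0.48, 0.85, -2.12], [0.06, 0.17, 1.71, 0.1, 1.4, -2.58], [-0.05, 0.49, 1.46, 0.39, 1.97, -2.67], [-0.08, 0.79, 1.34, 0.73, 2.45, -2.54]]
240 1 -1 14 14
[[0.24, -0.03, 1.99, -0.48, 0.85, 1.02], [0.06, 0.17, 1.71, 0.1, 1.4, 0.56], [-0.05, 0.49, 1.46, 0.39, 1.97, 0.47], [-0.08, 0.79, 1.34, 0.73, 2.45, 0.6]]
20 -1 1 14 14
[[0.38, 0.46, 1.4
[... 2008 characters left out ...]
29, 2.37]]
140 1 1 14 14
[[0.39, 0.44, 1.44, -0.24, 1.73, -0.47], [0.26, 0.08, 1.82, 0.11, 1.1, -0.66], [0.07, -0.12, 2.17, 1.04, 0.69, -1.51], [-0.03, 0.13, 2.3, 2.11, 1.16, -2.55]]
140 1 -1 14 14
[[0.39, 0.44, 1.44, -0.24, 1.73, 2.68], [0.26, 0.08, 1.82, 0.11, 1.1, 2.48], [0.07, -0.12, 2.17, 1.04, 0.69, 1.63], [-0.03, 0.13, 2.3, 2.11, 1.16, 0.59]]
140 -1 1 14 14
[[0.17, -0.06, 2.01, 0.46, 0.83, -0.96], [0.33, 0.25, 1.62, -0.09, 1.42, -0.52], [0.43, 0.62, 1.28, -0.38, 2.03, -0.47], [0.46, 0.92, 1.11, -0.78, 2.53, -0.68]]
140 -1 -1 14 14
[[0.17, -0.06, 2.01, 0.46, 0.83, 2.18], [0.33, 0.25, 1.62, -0.09, 1.42, 2.62], [0.43, 0.62, 1.28, -0.38, 2.03, 2.67], [0.46, 0.92, 1.11, -0.78, 2.53, 2.46]]
```

```bash
cat > plan.py <<'E'
# usage: from plan import go ; go([(bar,hdir,tilt,back),...]) plans from measured pose
from h import *; from kin import *
def go(seq,start=None,n=None):
    p,R,o=cur(); q=o["joint_positions"]
    if start: p,R=start
    for i,(bar,hd,t,back) in enumerate(seq):
        tp,tR=pose(bar,hd,t); tp=tp-back*tR[:,2]
        P,Q=rows(p,R,tp,tR,n[i] if n else None)
        for k in np.linspace(0,1,6)[1:]:
            Rm=R@Ro.from_rotvec(k*Ro.from_matrix(R.T@tR).as_rotvec()).as_matrix(); q,e=ik(p+k*(tp-p),Rm,q)
            if e>1: print("  IK err",e)
            if (np.minimum(q-LO,HI-q)<.1).any(): print("  near limit",q.round(2))
        print("  q",q.round(2)); p,R=P,Q
    return p,R
E
python3 - <<'E'
from plan import *
go([([634,-77,60],96.5,-30,90),([634,-77,60],96.5,-30,0),([634,-77,215],96.5,-30,0)])
E
```

```text
n=11 travel=[0.05, 0.95, 0.03] angular=[0.59, -0.11, -0.39] end err=[-0.1 -0.1 -1. ] path min z=127
  q [-0.22  0.71  1.19 -0.16  1.73 -0.31]
n=4 travel=[0.0, -0.0, 0.89] angular=[-0.01, 0.01, 0.01] end err=[ 0.3 -0.1 -0. ] path min z=50
  q [-0.23  0.71  1.35 -0.17  1.58 -0.31]
n=6 travel=[0.0, -0.52, -0.89] angular=[0.0, -0.0, 0.0] end err=[-0.5 -0.4 -0.4] path min z=76
  q [-0.23  0.54  1.3  -0.18  1.79 -0.34]
```

servo_tool(travel=[[0.05, 0.95, 0.03], [0.05, 0.95, 0.03], [0.05, 0.95, 0.03], [0.05, 0.95, 0.03], [0.05, 0.95, 0.03], [0.05, 0.95, 0.03], [0.05, 0.95, 0.03], [0.05, 0.95, 0.03]], angular=[[0.59, -0.11, -0.39], [0.59, -0.11, -0.39], [0.59, -0.11, -0.39], [0.59, -0.11, -0.39], [0.59, -0.11, -0.39], [0.59, -0.11, -0.39], [0.59, -0.11, -0.39], [0.59, -0.11, -0.39]], hand=[0.5, 0.5, 0.5, 0.5, 0.5, 0.5, 0.5, 0.5])

```text
t: 3.43
position: [611.5, -75.3, 161.9]
orientation: [-1.996, -2.047, 0.415]
contact_force: [-0.2, 0.2, 1.2]
opening: 0.501
gripper_force: 0.0
```

servo_tool(travel=[[0.05, 0.95, 0.03], [0.05, 0.95, 0.03], [0.05, 0.95, 0.03], [0, 0, 0], [0, 0, 0]], angular=[[0.59, -0.11, -0.39], [0.59, -0.11, -0.39], [0.59, -0.11, -0.39], [0, 0, 0], [0, 0, 0]], hand=[0.5, 0.5, 0.5, 0.5, 0.5])

```text
t: 3.85
position: [673.2, -67.6, 127.2]
orientation: [-1.814, -2.053, 0.554]
contact_force: [-0.7, -0.6, 0.3]
opening: 0.501
gripper_force: 0.0
```

```bash
python3 - <<'E'
from plan import *
go([([634,-77,60],96.5,-30,0),([634,-77,215],96.5,-30,0)])
t=snap("top","top1"); w=snap("wrist","w1")
a=np.hstack([cv2.resize(t["img"][130:340,280:490],(420,420)),w["img"]])[:,:,::-1]
cv2.imwrite("pics/v1.png",cv2.resize(np.clip(a*1.4,0,255).astype(np.uint8),None,fx=.8,fy=.8))
E
```

```text
n=4 travel=[-0.05, -0.01, 0.89] angular=[-0.01, 0.01, 0.03] end err=[ 0.1 -0.4  0.2] path min z=51
  q [-0.23  0.71  1.35 -0.17  1.58 -0.31]
n=6 travel=[0.0, -0.52, -0.89] angular=[-0.0, 0.0, -0.0] end err=[-0.7 -0.2 -0.1] path min z=76
  q [-0.23  0.54  1.3  -0.18  1.79 -0.34]
```

View pics/v1.png

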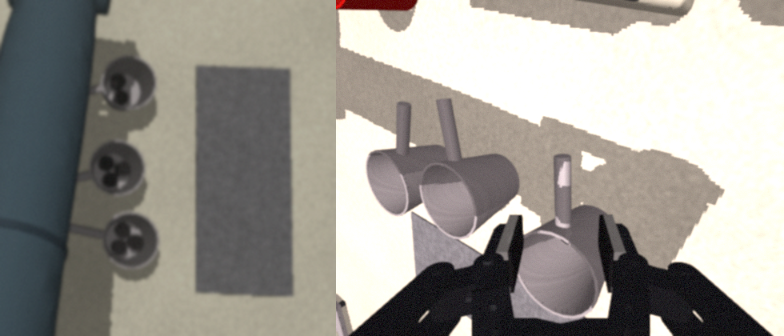

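The wrist view shows cup A's handle at (563,190), centred between the fingers at about (505..610). The other two cups haven't moved. I'll descend and grip.

servo_tool(travel=[[-0.05, -0.01, 0.89], [-0.05, -0.01, 0.89], [-0.05, -0.01, 0.89], [-0.05, -0.01, 0.89], [0, 0, 0], [0, 0, 0], [0, 0, 0], [0, 0, 0]], angular=[[-0.01, 0.01, 0.03], [-0.01, 0.01, 0.03], [-0.01, 0.01, 0.03], [-0.01, 0.01, 0.03], [0, 0, 0], [0, 0, 0], [0, 0, 0], [0, 0, 0]], hand=[0.5, 0.5, 0.5, 0.5, 0.5, 0.0, 0.0, 0.0], grip_force=90)

```text
t: 4.62
position: [631.5, -79.4, 56.7]
orientation: [-1.834, -2.051, 0.544]
contact_force: [-0.0, 1.3, 1.8]
opening: 0.13
gripper_force: 87.5
```

servo_tool(travel=[[0, 0, 0], [0, 0, 0], [0, 0, 0]], angular=[[0, 0, 0], [0, 0, 0], [0, 0, 0]], hand=[0.0, 0.0, 0.0])

```text
t: 4.87
position: [631.0, -78.8, 56.1]
orientation: [-1.832, -2.049, 0.545]
contact_force: [0.8, 2.3, 6.6]
opening: 0.127
gripper_force: 88.0
```

```bash
python3 - <<'E'
from plan import *
def W(x,y,z,yaw=-5.5):
    c,s=np.cos(yaw*D),np.sin(yaw*D); return [587+c*x-s*y,232+s*x+c*y,z]
print(W(-75,20,215))
go([([634,-77,215],96.5,-30,0),([560,80,235],135,-30,0),(W(-75,20,215),174.5,-30,0),(W(-75,20,215),174.5,32,0),(W(-75,20,215),174.5,95,0),(W(-75,20,215),174.5,32,0),(W(-75,20,215),174.5,-30,0)])
E
```

```text
[np.float64(514.2622001728661), np.float64(259.0963554063604), 215]
n=6 travel=[0.01, -0.51, -0.86] angular=[0.01, 0.01, -0.01] end err=[-0.1  0.2  0.6] path min z=81
  q [-0.23  0.54  1.3  -0.18  1.79 -0.34]
n=8 travel=[0.86, -0.07, -0.07] angular=[0.0, -0.53, -0.91] end err=[ 0.5 -0.7 -0.2] path min z=208
  q [ 0.08  0.32  1.56 -0.33  1.67 -0.67]
n=8 travel=[0.61, 0.66, -0.27] angular=[0.0, -0.53, -0.93] end err=[1.2 0.1 0.9] path min z=206
  q [ 0.45  0.3   1.62 -0.44  1.52 -0.94]
n=14 travel=[0.0, 0.03, 0.0] angular=[-0.96, -0.0, -0.0] end err=[ 1.1 -1.2  0.5] path min z=205
  q [ 0.04  0.02  1.95  0.61  1.17 -1.67]
n=14 travel=[0.0, 0.03, 0.0] angular=[-0.99, 0.0, -0.0] end err=[ 1.1 -1.5 -1.1] path min z=207
  q [-0.18  0.37  2.05  1.57  1.69 -2.41]
n=14 travel=[0.0, -0.03, 0.0] angular=[0.99, 0.0, -0.0] end err=[ 1.2 -0.5  0.1] path min z=206
  q [ 0.04  0.02  1.95  0.61  1.17 -1.67]
n=14 travel=[0.0, -0.03, -0.0] angular=[0.96, -0.0, -0.0] end err=[ 1.3  0.9 -0.2] path min z=204
  q [ 0.45  0.3   1.62 -0.44  1.52 -0.94]
```

servo_tool(travel=[[0.01, -0.51, -0.86], [0.01, -0.51, -0.86], [0.01, -0.51, -0.86], [0.01, -0.51, -0.86], [0.01, -0.51, -0.86], [0.01, -0.51, -0.86], [0, 0, 0]], angular=[[0, 0, 0], [0, 0, 0], [0, 0, 0], [0, 0, 0], [0, 0, 0], [0, 0, 0], [0, 0, 0]], hand=[0, 0, 0, 0, 0, 0, 0])

```text
t: 5.45
position: [629.7, -78.0, 209.7]
orientation: [-1.838, -2.054, 0.542]
contact_force: [0.1, -0.2, -1.0]
opening: 0.127
gripper_force: 87.8
```

servo_tool(travel=[[0.86, -0.07, -0.07], [0.86, -0.07, -0.07], [0.86, -0.07, -0.07], [0.86, -0.07, -0.07], [0.86, -0.07, -0.07], [0.86, -0.07, -0.07], [0.86, -0.07, -0.07], [0.86, -0.07, -0.07]], angular=[[0, -0.53, -0.91], [0, -0.53, -0.91], [0, -0.53, -0.91], [0, -0.53, -0.91], [0, -0.53, -0.91], [0, -0.53, -0.91], [0, -0.53, -0.91], [0, -0.53, -0.91]], hand=[0, 0, 0, 0, 0, 0, 0, 0])

```text
t: 6.12
position: [554.5, 76.7, 220.2]
orientation: [-1.09, -2.647, 0.713]
contact_force: [-0.3, 0.3, -1.7]
opening: 0.128
gripper_force: 88.0
```

```bash
cat >> plan.py <<'E'
def W(x,y,z,yaw=-5.5):
    c,s=np.cos(yaw*D),np.sin(yaw*D); return [587+c*x-s*y,232+s*x+c*y,z]
E
python3 - <<'E'
from plan import *
go([(W(-75,20,215),174.5,-30,0),(W(-75,20,215),174.5,32,0),(W(-75,20,215),174.5,95,0)])
t=snap("scene","s2"); crop(t,120,80,400,290,2,"s2",1.4)
E
```

```text
n=8 travel=[0.6, 0.65, -0.29] angular=[-0.0, -0.53, -0.93] end err=[ 0.5  0.6 -0.7] path min z=205
  q [ 0.45  0.3   1.62 -0.44  1.52 -0.94]
n=14 travel=[0.0, 0.03, -0.0] angular=[-0.97, 0.0, 0.0] end err=[ 0.4 -0.8 -1.1] path min z=203
  q [ 0.04  0.02  1.95  0.61  1.17 -1.67]
n=14 travel=[0.0, 0.04, -0.0] angular=[-0.98, -0.0, 0.0] end err=[0.5 0.5 0.2] path min z=205
  q [-0.18  0.37  2.05  1.57  1.69 -2.41]
```

View pics/s2.png

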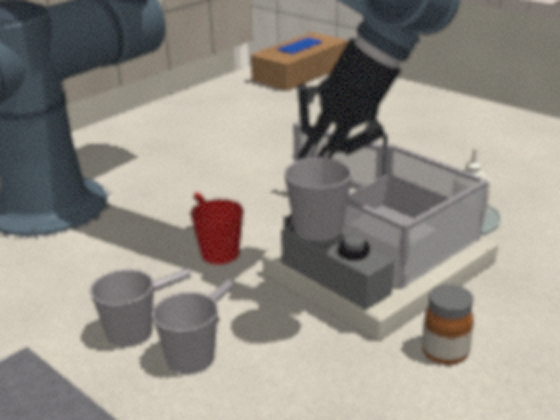

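The scene view shows cup A held upright above the console at (318,198), with the other two cups in place. I'll carry it over the basket and pour.

servo_tool(travel=[[0.6, 0.65, -0.29], [0.6, 0.65, -0.29], [0.6, 0.65, -0.29], [0.6, 0.65, -0.29], [0.6, 0.65, -0.29], [0.6, 0.65, -0.29], [0.6, 0.65, -0.29], [0.6, 0.65, -0.29]], angular=[[0, -0.53, -0.93], [0, -0.53, -0.93], [0, -0.53, -0.93], [0, -0.53, -0.93], [0, -0.53, -0.93], [0, -0.53, -0.93], [0, -0.53, -0.93], [0, -0.53, -0.93]], hand=[0, 0, 0, 0, 0, 0, 0, 0])

```text
t: 6.83
position: [515.3, 254.3, 204.5]
orientation: [-0.143, -3.007, 0.811]
contact_force: [-0.1, 0.1, -2.9]
opening: 0.125
gripper_force: 88.3
```

```bash
python3 - <<'E'
from plan import *
print(cur()[0])
go([(W(-75,20,215),174.5,32,0),(W(-75,20,215),174.5,95,0)])
E
```

```text
[515.32341071 254.28219844 204.48082906]
n=14 travel=[0.0, 0.03, -0.0] angular=[-0.97, 0.0, 0.0] end err=[ 1.5 -0.7 -1.4] path min z=203
  q [ 0.04  0.02  1.95  0.61  1.17 -1.67]
n=14 travel=[0.0, 0.04, -0.0] angular=[-0.98, -0.0, 0.0] end err=[ 1.6  0.6 -0. ] path min z=205
  q [-0.18  0.37  2.05  1.57  1.69 -2.41]
```

servo_tool(travel=[[0, 0.03, 0], [0, 0.03, 0], [0, 0.03, 0], [0, 0.03, 0], [0, 0.03, 0], [0, 0.03, 0], [0, 0.03, 0], [0, 0.03, 0]], angular=[[-0.97, 0, 0], [-0.97, 0, 0], [-0.97, 0, 0], [-0.97, 0, 0], [-0.97, 0, 0], [-0.97, 0, 0], [-0.97, 0, 0], [-0.97, 0, 0]], hand=[0, 0, 0, 0, 0, 0, 0, 0])

```text
t: 7.5
position: [516.2, 258.7, 203.6]
orientation: [0.156, 3.128, 0.151]
contact_force: [0.4, -0.1, -1.1]
opening: 0.127
gripper_force: 88.0
```

servo_tool(travel=[[0, 0.03, 0], [0, 0.03, 0], [0, 0.03, 0], [0, 0.03, 0], [0, 0.03, 0], [0, 0.03, 0], [0, 0.03, 0], [0, 0.03, 0]], angular=[[-0.97, 0, 0], [-0.97, 0, 0], [-0.97, 0, 0], [-0.97, 0, 0], [-0.97, 0, 0], [-0.97, 0, 0], [-0.97, 0, 0], [-0.97, 0, 0]], hand=[0, 0, 0, 0, 0, 0, 0, 0])

```text
t: 8.17
position: [516.8, 264.0, 205.7]
orientation: [0.145, 2.905, 1.088]
contact_force: [-0.4, 0.4, -2.3]
opening: 0.13
gripper_force: 88.0
```

```bash
python3 - <<'E'
from plan import *
print(cur()[2]["joint_positions"].round(2))
go([(W(-75,20,215),174.5,97,0)])
E
```

```text
[-0.02  0.03  1.98  0.78  1.19 -1.82]
n=13 travel=[0.01, 0.04, 0.0] angular=[-0.94, 0.0, -0.0] end err=[-1.3 -0.8  0.9] path min z=206
  q [-0.18  0.39  2.04  1.59  1.72 -2.43]
```

servo_tool(travel=[[0.01, 0.04, 0], [0.01, 0.04, 0], [0.01, 0.04, 0], [0.01, 0.04, 0], [0.01, 0.04, 0], [0.01, 0.04, 0], [0.01, 0.04, 0], [0.01, 0.04, 0]], angular=[[-0.94, 0, 0], [-0.94, 0, 0], [-0.94, 0, 0], [-0.94, 0, 0], [-0.94, 0, 0], [-0.94, 0, 0], [-0.94, 0, 0], [-0.94, 0, 0]], hand=[0, 0, 0, 0, 0, 0, 0, 0])

```text
t: 8.83
position: [515.3, 268.6, 212.1]
orientation: [0.122, 2.433, 1.884]
contact_force: [-0.7, 0.9, -1.3]
opening: 0.126
gripper_force: 88.1
```

servo_tool(travel=[[0.01, 0.04, 0], [0.01, 0.04, 0], [0.01, 0.04, 0], [0.01, 0.04, 0], [0.01, 0.04, 0], [0, 0, 0], [0, 0, 0], [0, 0, 0]], angular=[[-0.94, 0, 0], [-0.94, 0, 0], [-0.94, 0, 0], [-0.94, 0, 0], [-0.94, 0, 0], [0, 0, 0], [0, 0, 0], [0, 0, 0]], hand=[0, 0, 0, 0, 0, 0, 0, 0])

```text
t: 9.5
position: [514.6, 269.7, 218.2]
orientation: [0.099, 2.034, 2.292]
contact_force: [0.2, 0.1, -0.9]
opening: 0.129
gripper_force: 88.4
```

```bash
python3 - <<'E'
from plan import *
t=snap("scene","s3"); u=snap("top","t3")
a=np.hstack([cv2.resize(t["img"][100:260,190:400],(525,400)),cv2.resize(u["img"][140:300,120:230],(275,400))])[:,:,::-1]
cv2.imwrite("pics/v3.png",np.clip(a*1.5,0,255).astype(np.uint8))
go([(W(-75,20,220),174.5,32,0),(W(-75,20,220),174.5,-30,0)])
E
```

```text
n=15 travel=[-0.0, -0.03, -0.0] angular=[0.94, 0.0, 0.0] end err=[-0.5  0.6 -1.5] path min z=209
  q [ 0.04  0.01  1.94  0.6   1.18 -1.67]
n=14 travel=[-0.0, -0.04, -0.01] angular=[0.97, 0.0, -0.0] end err=[-0.7 -1.6  1.3] path min z=208
  q [ 0.45  0.29  1.61 -0.44  1.53 -0.94]
```

View pics/v3.png

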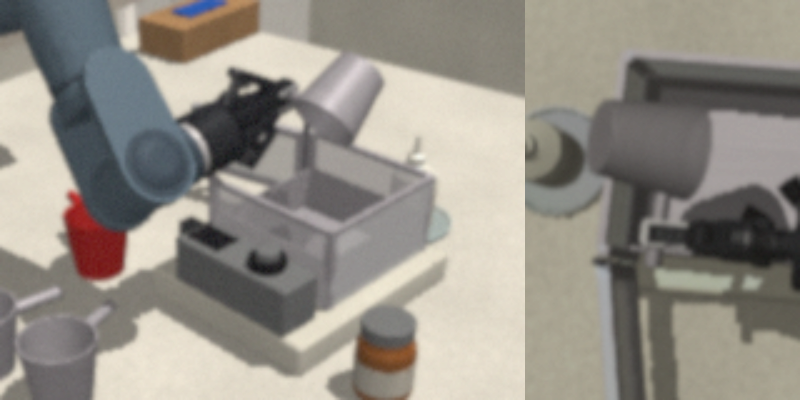

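The scene view shows the cup tipped over the guard at about (340,100). The basket is in shadow, so I can't see its contents yet. I'll turn the cup back upright and look again.

servo_tool(travel=[[0, -0.03, 0], [0, -0.03, 0], [0, -0.03, 0], [0, -0.03, 0], [0, -0.03, 0], [0, -0.03, 0], [0, -0.03, 0], [0, -0.03, 0]], angular=[[0.94, 0, 0], [0.94, 0, 0], [0.94, 0, 0], [0.94, 0, 0], [0.94, 0, 0], [0.94, 0, 0], [0.94, 0, 0], [0.94, 0, 0]], hand=[0, 0, 0, 0, 0, 0, 0, 0])

```text
t: 10.27
position: [514.5, 268.5, 213.6]
orientation: [0.128, 2.64, 1.593]
contact_force: [-1.2, 0.0, -2.1]
opening: 0.125
gripper_force: 88.4
```

servo_tool(travel=[[0, -0.03, 0], [0, -0.03, 0], [0, -0.03, 0], [0, -0.03, 0], [0, -0.03, 0], [0, -0.03, 0], [0, -0.03, 0], [0, -0.03, 0]], angular=[[0.94, 0, 0], [0.94, 0, 0], [0.94, 0, 0], [0.94, 0, 0], [0.94, 0, 0], [0.94, 0, 0], [0.94, 0, 0], [0.94, 0, 0]], hand=[0, 0, 0, 0, 0, 0, 0, 0])

```text
t: 10.93
position: [513.9, 264.7, 209.6]
orientation: [0.148, 3.018, 0.747]
contact_force: [1.1, -0.9, -1.9]
opening: 0.125
gripper_force: 88.3
```

servo_tool(travel=[[0, -0.03, 0], [0, -0.03, 0], [0, -0.03, 0], [0, -0.03, 0], [0, -0.03, 0], [0, -0.03, 0], [0, -0.03, 0], [0, -0.03, 0]], angular=[[0.97, 0, 0], [0.97, 0, 0], [0.97, 0, 0], [0.97, 0, 0], [0.97, 0, 0], [0.97, 0, 0], [0.97, 0, 0], [0.97, 0, 0]], hand=[0, 0, 0, 0, 0, 0, 0, 0])

```text
t: 11.6
position: [513.3, 259.3, 208.4]
orientation: [-0.156, -3.128, 0.211]
contact_force: [-0.6, -0.1, -1.8]
opening: 0.124
gripper_force: 88.1
```

```bash
cat >> plan.py <<'E'
def M(x,y,z,yaw=-2.9):
    c,s=np.cos(yaw*D),np.sin(yaw*D); return [502.5+c*x-s*y,-337.5+s*x+c*y,z]
E
python3 - <<'E'
from plan import *
u=snap("top","t4"); crop(u,110,130,300,310,3,"t4",1.8)
g=M(-115,0,0); print(M(-115,75,64))
go([([545,140,240],140,-30,0),([460,-90,240],95,-30,0),(M(-115,75,115),90,-30,0)])
E
```

```text
[np.float64(391.4417444295721), np.float64(-256.777860102364), 64]
n=8 travel=[-0.35, -0.56, 0.05] angular=[0.59, 0.31, 0.89] end err=[-0.9 -0.5  0.2] path min z=209
  q [ 0.18  0.31  1.56 -0.33  1.69 -0.66]
n=9 travel=[-0.69, -0.74, 0.43] angular=[-0.0, 0.55, 0.95] end err=[-1.1  1.  -0.2] path min z=230
  q [-0.33  0.13  1.77 -0.21  1.72 -0.4 ]
n=7 travel=[-0.94, -0.02, 0.83] angular=[-0.0, 0.07, 0.13] end err=[-0.2 -0.7  0.9] path min z=106
  q [-0.67  0.27  1.86 -0.32  1.44 -0.56]
```

View pics/t4.png

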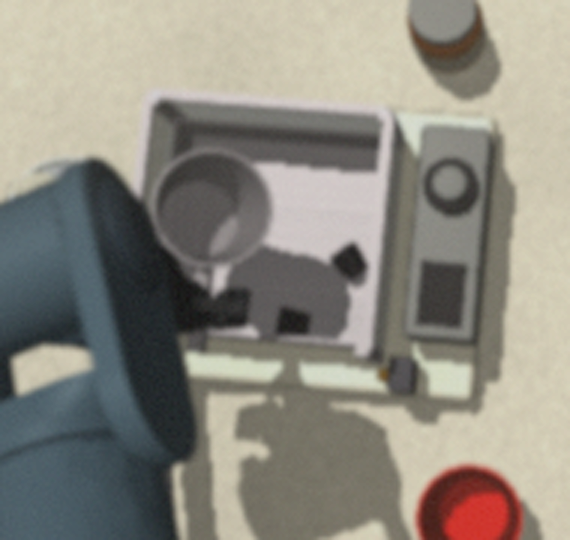

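The crop shows both stoppers in the basket at (349,262) and (293,320), and the held cup at (210,205) is empty. Next I'll place this cup on the mat.

servo_tool(travel=[[-0.35, -0.56, 0.05], [-0.35, -0.56, 0.05], [-0.35, -0.56, 0.05], [-0.35, -0.56, 0.05], [-0.35, -0.56, 0.05], [-0.35, -0.56, 0.05], [-0.35, -0.56, 0.05], [-0.35, -0.56, 0.05]], angular=[[0.59, 0.31, 0.89], [0.59, 0.31, 0.89], [0.59, 0.31, 0.89], [0.59, 0.31, 0.89], [0.59, 0.31, 0.89], [0.59, 0.31, 0.89], [0.59, 0.31, 0.89], [0.59, 0.31, 0.89]], hand=[0, 0, 0, 0, 0, 0, 0, 0])

```text
t: 12.32
position: [540.6, 133.1, 229.8]
orientation: [-0.987, -2.698, 0.717]
contact_force: [0.5, 1.1, -1.0]
opening: 0.127
gripper_force: 88.4
```

servo_tool(travel=[[-0.69, -0.74, 0.43], [-0.69, -0.74, 0.43], [-0.69, -0.74, 0.43], [-0.69, -0.74, 0.43], [-0.69, -0.74, 0.43], [-0.69, -0.74, 0.43], [-0.69, -0.74, 0.43], [-0.69, -0.74, 0.43]], angular=[[0, 0.55, 0.95], [0, 0.55, 0.95], [0, 0.55, 0.95], [0, 0.55, 0.95], [0, 0.55, 0.95], [0, 0.55, 0.95], [0, 0.55, 0.95], [0, 0.55, 0.95]], hand=[0, 0, 0, 0, 0, 0, 0, 0])

```text
t: 12.98
position: [471.0, -71.4, 228.5]
orientation: [-1.775, -2.098, 0.553]
contact_force: [0.4, 0.4, -1.5]
opening: 0.126
gripper_force: 88.4
```

```bash
python3 - <<'E'
from plan import *
print(cur()[0])
go([(M(-115,75,110),90,-30,0),(M(-115,75,62),90,-30,0)])
E
```

```text
[471.01696177 -71.37673073 228.4964183 ]
n=8 travel=[-0.89, -0.12, 0.81] angular=[0.0, 0.12, 0.23] end err=[ 0.6 -0.6 -1.1] path min z=99
  q [-0.67  0.28  1.86 -0.32  1.43 -0.55]
n=2 travel=[0.01, 0.46, 0.82] angular=[0.02, 0.0, -0.01] end err=[ 0.1 -0.1 -0.1] path min z=52
  q [-0.67  0.36  1.87 -0.32  1.35 -0.52]
```

servo_tool(travel=[[-0.89, -0.12, 0.81], [-0.89, -0.12, 0.81], [-0.89, -0.12, 0.81], [-0.89, -0.12, 0.81], [-0.89, -0.12, 0.81], [-0.89, -0.12, 0.81], [-0.89, -0.12, 0.81], [-0.89, -0.12, 0.81]], angular=[[0, 0.12, 0.23], [0, 0.12, 0.23], [0, 0.12, 0.23], [0, 0.12, 0.23], [0, 0.12, 0.23], [0, 0.12, 0.23], [0, 0.12, 0.23], [0, 0.12, 0.23]], hand=[0, 0, 0, 0, 0, 0, 0, 0])

```text
t: 13.65
position: [387.0, -258.0, 99.4]
orientation: [-1.928, -1.931, 0.516]
contact_force: [0.2, 0.2, -1.5]
opening: 0.128
gripper_force: 88.5
```

servo_tool(travel=[[0, 0.35, 0.6], [0, 0.35, 0.6], [0, 0, 0], [0, 0, 0]], angular=[[0, 0, 0], [0, 0, 0], [0, 0, 0], [0, 0, 0]], hand=[0, 0, 0, 0])

```text
t: 13.98
position: [387.1, -256.7, 64.8]
orientation: [-1.925, -1.93, 0.518]
contact_force: [0.5, -0.2, -1.0]
opening: 0.128
gripper_force: 88.3
```

```bash
python3 - <<'E'
from plan import *
print(cur()[0]); t=snap("scene","s5"); crop(t,40,170,300,370,3,"s5",1.4)
E
```

```text
[ 387.10636887 -256.7083698    64.7515734 ]
```

View pics/s5.png

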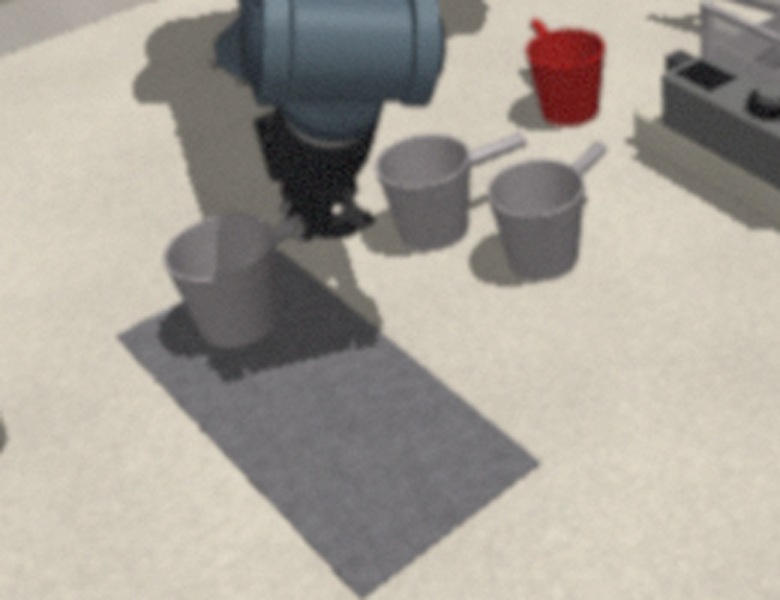

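The view shows the empty cup just above the mat's near end at (225,280), leaning slightly. The other two cups are at (425,190) and (535,220). I'll lower it gently and release.

servo_tool(travel=[[0, 0.04, 0.07], [0, 0.04, 0.07], [0, 0.04, 0.07], [0, 0, 0]], angular=[[0, 0, 0], [0, 0, 0], [0, 0, 0], [0, 0, 0]], hand=[0, 0, 0, 0])

```text
t: 14.37
position: [388.1, -256.8, 60.2]
orientation: [-1.925, -1.93, 0.521]
contact_force: [-1.5, 3.8, 7.7]
opening: 0.128
gripper_force: 89.3
```

servo_tool(travel=[[0, 0, 0], [0, 0, 0], [0, 0, 0], [0, 0, -0.4], [0, 0, -0.9], [0, 0, -0.9], [0, 0, -0.9], [0, -0.3, -0.8]], angular=[[0, 0, 0], [0, 0, 0], [0, 0, 0], [0, 0, 0], [0, 0, 0], [0, 0, 0], [0, 0, 0], [0, 0, 0]], hand=[0.3, 0.5, 0.5, 0.5, 0.5, 0.5, 0.5, 0.5])

```text
t: 15.03
position: [431.2, -256.7, 148.4]
orientation: [-1.925, -1.932, 0.52]
contact_force: [-0.1, 0.2, -0.4]
opening: 0.502
gripper_force: 0.0
```

```bash
python3 - <<'E'
from plan import *
print(cur()[0]); t=snap("scene","s6");u=snap("top","t6"); 
a=np.hstack([cv2.resize(t["img"][170:330,60:270],(420,320)),cv2.resize(u["img"][150:340,280:480],(337,320))])[:,:,::-1]
cv2.imwrite("pics/v6.png",np.clip(a*1.5,0,255).astype(np.uint8))
E
```

```text
[ 431.16492677 -256.71558446  148.37944503]
```

View pics/v6.png

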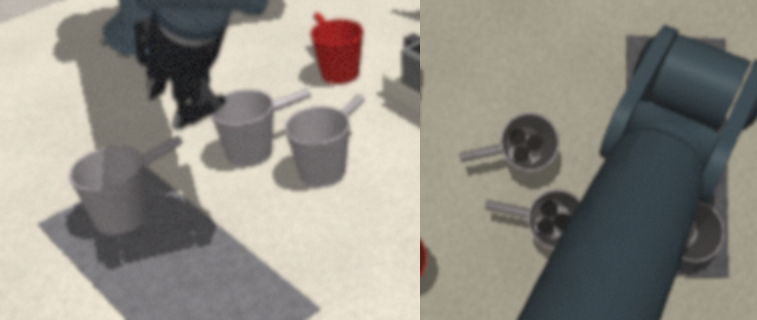

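The empty cup stands upright on the mat at (110,195). In the top half, the cup C rim at (556,222) hasn't moved. Cup B now sits near pixel (345,235), where it was at (353,235), so it has been knocked. I'll measure it again from an enlarged crop.

```bash
python3 - <<'E'
from h import *
u=ld("t6"); crop(u,290,200,390,300,6,"t6",1.8)
E
```

```text
(no output)
```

View pics/t6.png

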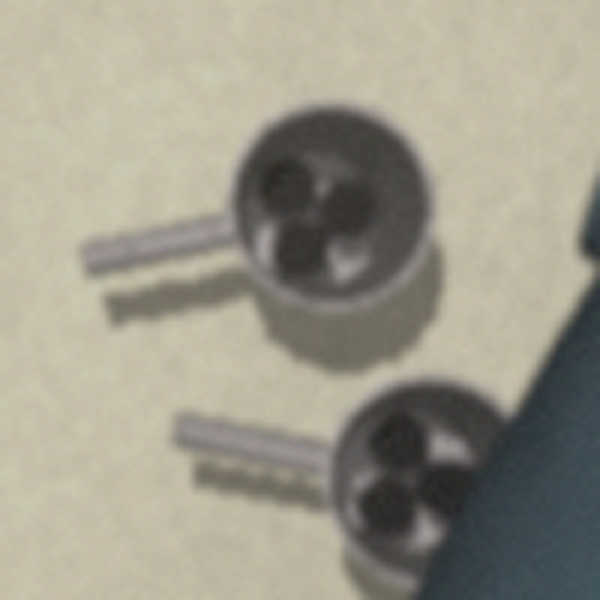

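The crop shows B's rim at (333,208) and its handle tip at (88,260). C's rim is at (432,480) and its handle tip at (177,431).

```bash
python3 - <<'E'
from plan import *
c=ld("t6"); f=lambda x,y:(290+x/6-.4,200+y/6-.4)
for n,a,b,e in (("B",(333,208),(88,260),(232,229)),("C",(432,480),(177,431),(330,462))):
    r=ray(c,f(*a),80)[0];p=ray(c,[f(*b),f(*e)],60);d=p[0]-r;dd=p[0]-p[1]
    h=(np.degrees(np.arctan2(d[1],d[0]))+np.degrees(np.arctan2(dd[1],dd[0])))/2
    print(n,r.round(1),p.round(1).tolist(),np.hypot(*d[:2]).round(1),h)
    g=r+74*np.array([np.cos(h*D),np.sin(h*D),0]);g[2]=60
    L=p[1]+(p[0]-p[1])*(g[1]-p[1][1])/(p[0][1]-p[1][1]); print("grip",g.round(1),"on handle line",L.round(1))
    if n=="B":
        G=(g+L)/2; 
        go([(np.r_[[460,-140],190],h,-30,0),(G,h,-30,80),(G-[0,0,0],h,-30,-3)])
E
```

```text
B [ 516.8 -110.8   80. ] [[499.1, -14.1, 60.0], [510.6, -72.3, 60.0]] 98.3 100.76075131470822
grip [502.9 -38.1  60. ] on handle line [503.9 -38.1  60. ]
n=5 travel=[0.92, 0.1, -0.33] angular=[0.01, -0.21, -0.41] end err=[ 0.3 -0.1 -0.3] path min z=157
  q [-0.4   0.2   1.79 -0.28  1.6  -0.53]
n=5 travel=[0.74, 0.94, 0.01] angular=[0.0, -0.0, 0.0] end err=[-0.3  0.5  0.8] path min z=121
  q [-0.19  0.43  1.62 -0.18  1.58 -0.33]
n=4 travel=[-0.01, 0.0, 0.84] angular=[0.01, -0.0, 0.0] end err=[-0.6 -0.5 -0.1] path min z=48
  q [-0.21  0.46  1.74 -0.2   1.43 -0.32]
C [ 409.9 -145.8   80. ] [[430.4, -48.1, 60.0], [417.3, -108.6, 60.0]] 99.8 77.91601397996612
grip [425.4 -73.4  60. ] on handle line [424.9 -73.4  60. ]
```

servo_tool(travel=[[0.92, 0.1, -0.33], [0.92, 0.1, -0.33], [0.92, 0.1, -0.33], [0.92, 0.1, -0.33], [0.92, 0.1, -0.33]], angular=[[0.01, -0.21, -0.41], [0.01, -0.21, -0.41], [0.01, -0.21, -0.41], [0.01, -0.21, -0.41], [0.01, -0.21, -0.41]], hand=[0.5, 0.5, 0.5, 0.5, 0.5])

```text
t: 15.55
position: [452.0, -138.6, 176.1]
orientation: [-1.746, -2.117, 0.565]
contact_force: [0.3, 0.4, 0.1]
opening: 0.499
gripper_force: 0.0
```

servo_tool(travel=[[0.74, 0.94, 0.01], [0.74, 0.94, 0.01], [0.74, 0.94, 0.01], [0.74, 0.94, 0.01], [0.74, 0.94, 0.01], [0, 0, 0], [0, 0, 0]], angular=[[0, 0, 0], [0, 0, 0], [0, 0, 0], [0, 0, 0], [0, 0, 0], [0, 0, 0], [0, 0, 0]], hand=[0.5, 0.5, 0.5, 0.5, 0.5, 0.5, 0.5])

```text
t: 16.13
position: [533.5, -28.7, 115.4]
orientation: [-1.744, -2.116, 0.567]
contact_force: [-0.6, -1.0, -0.3]
opening: 0.498
gripper_force: 0.0
```

```bash
python3 - <<'E'
from plan import *
print(cur()[0])
go([([503.4,-38.1,60],100.8,-30,-2)])
E
```

```text
[533.47901607 -28.71569364 115.37982021]
n=4 travel=[-0.04, 0.01, 0.77] angular=[-0.02, -0.02, 0.02] end err=[-0.1 -0.1 -0.4] path min z=48
  q [-0.21  0.46  1.74 -0.2   1.43 -0.32]
```

servo_tool(travel=[[-0.1, 0.01, 0.77], [-0.06, 0.01, 0.77], [0, 0.01, 0.77], [0, 0.01, 0.77], [0, 0, 0], [0, 0, 0]], angular=[[-0.02, -0.02, 0.02], [-0.02, -0.02, 0.02], [-0.02, -0.02, 0.02], [-0.02, -0.02, 0.02], [0, 0, 0], [0, 0, 0]], hand=[0.5, 0.5, 0.5, 0.5, 0.5, 0.5])

```text
t: 16.63
position: [496.7, -40.9, 49.6]
orientation: [-1.759, -2.117, 0.567]
contact_force: [0.4, -0.8, -0.1]
opening: 0.5
gripper_force: 0.0
```

servo_tool(travel=[[0, 0, 0], [0, 0, 0], [0, 0, 0], [0, 0, 0], [0, 0, 0], [0, 0, 0]], angular=[[0, 0, 0], [0, 0, 0], [0, 0, 0], [0, 0, 0], [0, 0, 0], [0, 0, 0]], hand=[0.0, 0.0, 0.0, 0.0, 0.0, 0.0], grip_force=90)

```text
t: 17.13
position: [498.8, -40.3, 50.7]
orientation: [-1.761, -2.121, 0.565]
contact_force: [2.2, 2.5, 5.1]
opening: 0.132
gripper_force: 88.3
```

```bash
python3 - <<'E'
from plan import *
go([([503.4,-38.1,220],100.8,-30,0),([510,100,235],138,-30,0),(W(-74,32,220),174.5,-30,0)])
E
```

```text
n=6 travel=[0.01, -0.53, -0.92] angular=[0.01, 0.0, -0.01] end err=[ 0.2  0.5 -0.5] path min z=77
  q [-0.21  0.23  1.69 -0.2   1.71 -0.38]
n=8 travel=[0.59, 0.26, -0.24] angular=[-0.0, -0.51, -0.88] end err=[-0.7 -0.4  0. ] path min z=212
  q [ 0.12  0.22  1.68 -0.33  1.65 -0.67]
n=7 travel=[0.38, 0.83, -0.38] angular=[-0.0, -0.57, -0.98] end err=[ 0.2 -0.8 -0.2] path min z=210
  q [ 0.46  0.31  1.59 -0.44  1.54 -0.93]
```

servo_tool(travel=[[0.01, -0.53, -0.92], [0.01, -0.53, -0.92], [0.01, -0.53, -0.92], [0.01, -0.53, -0.92], [0.01, -0.53, -0.92], [0.01, -0.53, -0.92], [0, 0, 0]], angular=[[0, 0, 0], [0, 0, 0], [0, 0, 0], [0, 0, 0], [0, 0, 0], [0, 0, 0], [0, 0, 0]], hand=[0, 0, 0, 0, 0, 0, 0])

```text
t: 17.72
position: [499.4, -39.0, 213.6]
orientation: [-1.766, -2.125, 0.563]
contact_force: [0.5, 1.0, -1.0]
opening: 0.132
gripper_force: 88.0
```

servo_tool(travel=[[0.59, 0.26, -0.24], [0.59, 0.26, -0.24], [0.59, 0.26, -0.24], [0.59, 0.26, -0.24], [0.59, 0.26, -0.24], [0.59, 0.26, -0.24], [0.59, 0.26, -0.24], [0.59, 0.26, -0.24]], angular=[[0, -0.51, -0.88], [0, -0.51, -0.88], [0, -0.51, -0.88], [0, -0.51, -0.88], [0, -0.51, -0.88], [0, -0.51, -0.88], [0, -0.51, -0.88], [0, -0.51, -0.88]], hand=[0, 0, 0, 0, 0, 0, 0, 0])

```text
t: 18.38
position: [504.1, 96.4, 222.2]
orientation: [-1.024, -2.679, 0.72]
contact_force: [0.2, -1.0, -2.2]
opening: 0.131
gripper_force: 88.3
```

```bash
python3 - <<'E'
from plan import *
print(cur()[0])
go([(W(-74,32,220),174.5,-30,0),(W(-74,32,215),174.5,97,0)])
E
```

```text
[504.11152541  96.36849008 222.15955105]
n=7 travel=[0.37, 0.82, -0.4] angular=[-0.0, -0.57, -0.98] end err=[ 0.4 -0.4  0.2] path min z=211
  q [ 0.46  0.31  1.59 -0.44  1.54 -0.93]
n=28 travel=[0.0, 0.03, 0.01] angular=[-0.99, 0.0, 0.0] end err=[ 0.5  0.6 -1.8] path min z=207
  q [-0.15  0.4   2.04  1.61  1.7  -2.43]
```

servo_tool(travel=[[0.37, 0.82, -0.4], [0.37, 0.82, -0.4], [0.37, 0.82, -0.4], [0.37, 0.82, -0.4], [0.37, 0.82, -0.4], [0.37, 0.82, -0.4], [0.37, 0.82, -0.4], [0, 0, 0]], angular=[[0, -0.57, -0.98], [0, -0.57, -0.98], [0, -0.57, -0.98], [0, -0.57, -0.98], [0, -0.57, -0.98], [0, -0.57, -0.98], [0, -0.57, -0.98], [0, 0, 0]], hand=[0, 0, 0, 0, 0, 0, 0, 0])

```text
t: 19.05
position: [515.0, 267.6, 209.7]
orientation: [-0.138, -3.008, 0.81]
contact_force: [0.1, -0.3, -2.3]
opening: 0.135
gripper_force: 88.4
```

servo_tool(travel=[[0, 0.03, 0], [0, 0.03, 0], [0, 0.03, 0], [0, 0.03, 0], [0, 0.03, 0], [0, 0.03, 0], [0, 0.03, 0], [0, 0.03, 0]], angular=[[-0.98, 0, 0], [-0.98, 0, 0], [-0.98, 0, 0], [-0.98, 0, 0], [-0.98, 0, 0], [-0.98, 0, 0], [-0.98, 0, 0], [-0.98, 0, 0]], hand=[0, 0, 0, 0, 0, 0, 0, 0])

```text
t: 19.72
position: [517.7, 269.1, 209.6]
orientation: [0.157, 3.126, 0.162]
contact_force: [-0.3, 0.5, -2.8]
opening: 0.133
gripper_force: 88.1
```

servo_tool(travel=[[0, 0.03, 0], [0, 0.03, 0], [0, 0.03, 0], [0, 0.03, 0], [0, 0.03, 0], [0, 0.03, 0], [0, 0.03, 0], [0, 0.03, 0]], angular=[[-0.98, 0, 0], [-0.98, 0, 0], [-0.98, 0, 0], [-0.98, 0, 0], [-0.98, 0, 0], [-0.98, 0, 0], [-0.98, 0, 0], [-0.98, 0, 0]], hand=[0, 0, 0, 0, 0, 0, 0, 0])

```text
t: 20.38
position: [518.2, 274.4, 211.8]
orientation: [0.145, 2.895, 1.107]
contact_force: [-0.9, -0.5, -3.3]
opening: 0.131
gripper_force: 88.1
```

```bash
python3 - <<'E'
from plan import *
print(cur()[0])
go([(W(-74,32,215),174.5,97,0)])
E
```

```text
[518.19326412 274.43549795 211.75376821]
n=13 travel=[0.0, 0.02, 0.02] angular=[-0.93, 0.01, 0.0] end err=[ 1.5  0.8 -1.2] path min z=212
  q [-0.15  0.4   2.04  1.61  1.7  -2.43]
```

servo_tool(travel=[[0, 0.03, 0.01], [0, 0.03, 0.01], [0, 0.03, 0.01], [0, 0.03, 0.01], [0, 0.03, 0.01], [0, 0.03, 0.01], [0, 0.03, 0.01], [0, 0.03, 0.01]], angular=[[-0.93, 0, 0], [-0.93, 0, 0], [-0.93, 0, 0], [-0.93, 0, 0], [-0.93, 0, 0], [-0.93, 0, 0], [-0.93, 0, 0], [-0.93, 0, 0]], hand=[0, 0, 0, 0, 0, 0, 0, 0])

```text
t: 21.05
position: [518.8, 279.4, 215.5]
orientation: [0.121, 2.425, 1.892]
contact_force: [-0.1, 1.3, -2.4]
opening: 0.137
gripper_force: 88.3
```

servo_tool(travel=[[0, 0.03, 0.01], [0, 0.03, 0.01], [0, 0.03, 0.01], [0, 0.03, 0.01], [0, 0.03, 0.01], [0, 0, 0], [0, 0, 0], [0, 0, 0]], angular=[[-0.93, 0, 0], [-0.93, 0, 0], [-0.93, 0, 0], [-0.93, 0, 0], [-0.93, 0, 0], [0, 0, 0], [0, 0, 0], [0, 0, 0]], hand=[0, 0, 0, 0, 0, 0, 0, 0])

```text
t: 21.72
position: [519.7, 281.6, 220.6]
orientation: [0.096, 2.029, 2.294]
contact_force: [-0.2, -0.5, -1.8]
opening: 0.132
gripper_force: 88.4
```

servo_tool(travel=[[0, 0, 0], [0, 0, 0], [0, 0, 0], [0, -0.03, 0], [0, -0.03, 0], [0, -0.03, 0], [0, -0.03, 0], [0, -0.03, 0]], angular=[[0, 0, 0], [0, 0, 0], [0, 0, 0], [0.95, 0, 0], [0.95, 0, 0], [0.95, 0, 0], [0.95, 0, 0], [0.95, 0, 0]], hand=[0, 0, 0, 0, 0, 0, 0, 0])

```text
t: 22.38
position: [519.7, 281.3, 217.6]
orientation: [0.116, 2.436, 1.874]
contact_force: [-0.4, 0.7, -1.4]
opening: 0.13
gripper_force: 88.5
```

servo_tool(travel=[[0, -0.03, 0], [0, -0.03, 0], [0, -0.03, 0], [0, -0.03, 0], [0, -0.03, 0], [0, -0.03, 0], [0, -0.03, 0], [0, -0.03, 0]], angular=[[0.95, 0, 0], [0.95, 0, 0], [0.95, 0, 0], [0.95, 0, 0], [0.95, 0, 0], [0.95, 0, 0], [0.95, 0, 0], [0.95, 0, 0]], hand=[0, 0, 0, 0, 0, 0, 0, 0])

```text
t: 23.05
position: [519.2, 278.5, 212.8]
orientation: [0.141, 2.908, 1.068]
contact_force: [-0.0, -0.1, -1.1]
opening: 0.132
gripper_force: 88.5
```

servo_tool(travel=[[0, -0.03, 0], [0, -0.03, 0], [0, -0.03, 0], [0, -0.03, 0], [0, -0.03, 0], [0, -0.03, 0], [0, -0.03, 0], [0, -0.03, 0]], angular=[[0.95, 0, 0], [0.95, 0, 0], [0.95, 0, 0], [0.95, 0, 0], [0.95, 0, 0], [0.95, 0, 0], [0.95, 0, 0], [0.95, 0, 0]], hand=[0, 0, 0, 0, 0, 0, 0, 0])

```text
t: 23.72
position: [518.5, 273.4, 210.3]
orientation: [0.155, 3.124, 0.15]
contact_force: [-0.1, 0.4, -2.7]
opening: 0.128
gripper_force: 88.2
```

```bash
python3 - <<'E'
from plan import *
print(cur()[0])
u=snap("top","t7"); t=snap("scene","s7")
a=np.hstack([cv2.resize(u["img"][150:280,140:290],(450,390)),cv2.resize(t["img"][130:260,240:350],(330,390))])[:,:,::-1]
cv2.imwrite("pics/v7.png",np.clip(a*1.6,0,255).astype(np.uint8))
go([([545,140,245],140,-30,0),([500,-90,240],95,-30,0),(M(0,75,110),90,-30,0)])
E
```

```text
[518.51046026 273.3992701  210.3161056 ]
n=8 travel=[-0.35, -0.64, -0.03] angular=[0.95, 0.21, 0.93] end err=[0.6 0.7 0.3] path min z=209
  q [ 0.18  0.3   1.56 -0.33  1.69 -0.66]
n=9 travel=[-0.79, -0.6, 0.37] angular=[-0.0, 0.55, 0.95] end err=[ 0.1 -0.2  1. ] path min z=231
  q [-0.31  0.22  1.67 -0.2   1.74 -0.38]
n=7 travel=[-0.98, 0.37, 0.65] angular=[-0.0, 0.07, 0.13] end err=[0.9 0.4 0.3] path min z=101
  q [-0.57  0.49  1.57 -0.27  1.53 -0.49]
```

View pics/v7.png

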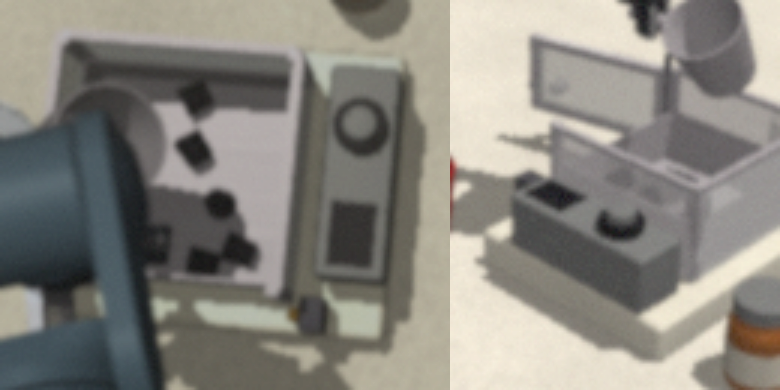

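The top half shows five stoppers in the basket at (197,98), (195,152), (219,203), (205,260) and (240,248). That is 2 + 3, so cup B is empty. I'll place it at mat x = 0.

servo_tool(travel=[[-0.35, -0.64, -0.03], [-0.35, -0.64, -0.03], [-0.35, -0.64, -0.03], [-0.35, -0.64, -0.03], [-0.35, -0.64, -0.03], [-0.35, -0.64, -0.03], [-0.35, -0.64, -0.03], [-0.35, -0.64, -0.03]], angular=[[0.95, 0.21, 0.93], [0.95, 0.21, 0.93], [0.95, 0.21, 0.93], [0.95, 0.21, 0.93], [0.95, 0.21, 0.93], [0.95, 0.21, 0.93], [0.95, 0.21, 0.93], [0.95, 0.21, 0.93]], hand=[0, 0, 0, 0, 0, 0, 0, 0])

```text
t: 24.48
position: [541.6, 134.0, 235.1]
orientation: [-0.988, -2.693, 0.726]
contact_force: [-0.1, 0.1, -2.8]
opening: 0.13
gripper_force: 88.4
```

servo_tool(travel=[[-0.79, -0.6, 0.37], [-0.79, -0.6, 0.37], [-0.79, -0.6, 0.37], [-0.79, -0.6, 0.37], [-0.79, -0.6, 0.37], [-0.79, -0.6, 0.37], [-0.79, -0.6, 0.37], [-0.79, -0.6, 0.37]], angular=[[0, 0.55, 0.95], [0, 0.55, 0.95], [0, 0.55, 0.95], [0, 0.55, 0.95], [0, 0.55, 0.95], [0, 0.55, 0.95], [0, 0.55, 0.95], [0, 0.55, 0.95]], hand=[0, 0, 0, 0, 0, 0, 0, 0])

```text
t: 25.15
position: [507.4, -71.0, 231.2]
orientation: [-1.777, -2.095, 0.559]
contact_force: [0.5, -0.3, -1.8]
opening: 0.135
gripper_force: 88.5
```

```bash
python3 - <<'E'
from plan import *
print(cur()[0])
go([(M(2,75,112),90,-30,0),(M(2,75,71),90,-30,0)])
E
```

```text
[507.4266162  -71.00235925 231.20678259]
n=8 travel=[-0.95, 0.22, 0.61] angular=[-0.0, 0.12, 0.22] end err=[-0.5  0.7  0.9] path min z=103
  q [-0.56  0.5   1.57 -0.27  1.53 -0.49]
n=2 travel=[-0.01, 0.43, 0.72] angular=[-0.0, 0.02, 0.01] end err=[ 0.1  0.2 -0. ] path min z=61
  q [-0.56  0.55  1.57 -0.27  1.47 -0.47]
```

servo_tool(travel=[[-0.95, 0.22, 0.61], [-0.95, 0.22, 0.61], [-0.95, 0.22, 0.61], [-0.95, 0.22, 0.61], [-0.95, 0.22, 0.61], [-0.95, 0.22, 0.61], [-0.95, 0.22, 0.61], [-0.95, 0.22, 0.61]], angular=[[0, 0.12, 0.22], [0, 0.12, 0.22], [0, 0.12, 0.22], [0, 0.12, 0.22], [0, 0.12, 0.22], [0, 0.12, 0.22], [0, 0.12, 0.22], [0, 0.12, 0.22]], hand=[0, 0, 0, 0, 0, 0, 0, 0])

```text
t: 25.82
position: [503.1, -262.3, 103.4]
orientation: [-1.923, -1.933, 0.519]
contact_force: [0.1, -0.1, -2.2]
opening: 0.131
gripper_force: 88.6
```

servo_tool(travel=[[0, 0.43, 0.72], [0, 0.43, 0.72], [0, 0, 0], [0, 0.04, 0.07], [0, 0.04, 0.07], [0, 0, 0]], angular=[[0, 0, 0], [0, 0, 0], [0, 0, 0], [0, 0, 0], [0, 0, 0], [0, 0, 0]], hand=[0, 0, 0, 0, 0, 0])

```text
t: 26.32
position: [504.8, -261.6, 59.5]
orientation: [-1.923, -1.936, 0.524]
contact_force: [-0.6, 0.0, -2.0]
opening: 0.132
gripper_force: 88.3
```

servo_tool(travel=[[0, 0.04, 0.07], [0, 0.04, 0.07], [0, 0, 0]], angular=[[0, 0, 0], [0, 0, 0], [0, 0, 0]], hand=[0, 0, 0])

```text
t: 26.57
position: [504.6, -261.4, 55.1]
orientation: [-1.922, -1.935, 0.525]
contact_force: [0.1, 0.4, 1.2]
opening: 0.136
gripper_force: 88.8
```

servo_tool(travel=[[0, 0.03, 0.06], [0, 0, 0], [0, 0, 0], [0, 0, 0], [0, 0, 0], [0, 0, -0.4], [0, 0, -0.9], [0, 0, -0.9]], angular=[[0, 0, 0], [0, 0, 0], [0, 0, 0], [0, 0, 0], [0, 0, 0], [0, 0, 0], [0, 0, 0], [0, 0, 0]], hand=[0, 0, 0.3, 0.5, 0.5, 0.5, 0.5, 0.5])

```text
t: 27.23
position: [531.3, -260.8, 100.4]
orientation: [-1.92, -1.933, 0.526]
contact_force: [0.3, -1.5, -0.4]
opening: 0.502
gripper_force: 0.0
```

servo_tool(travel=[[0, 0, -0.9], [0, -0.4, -0.9], [0, -0.5, -0.8], [0, 0, 0]], angular=[[0, 0, 0], [0, 0, 0], [0, 0, 0], [0, 0, 0]], hand=[0.5, 0.5, 0.5, 0.5])

```text
t: 27.57
position: [547.6, -262.1, 173.9]
orientation: [-1.93, -1.941, 0.524]
contact_force: [0.2, 0.9, 1.0]
opening: 0.499
gripper_force: 0.0
```

```bash
python3 - <<'E'
from plan import *
print(cur()[0])
u=snap("top","t8"); t=snap("scene","s8")
# C moved? compare template of handle+cup between t6 and t8 / top0
for ref,name in (("top0","C"),):
    a=ld(ref)["img"][255:305,312:385]; r=cv2.matchTemplate(u["img"][235:325,290:410],a,cv2.TM_CCOEFF_NORMED); print(name,cv2.minMaxLoc(r)[1::2],"expect (22,20)")
a=np.hstack([cv2.resize(u["img"][150:340,300:490],(400,400)),cv2.resize(t["img"][170:360,70:260],(400,400))])[:,:,::-1]
cv2.imwrite("pics/v8.png",np.clip(a*1.6,0,255).astype(np.uint8))
E
```

```text
[ 547.63767553 -262.08118503  173.87194964]
C (0.5749161839485168, (21, 20)) expect (22,20)
```

View pics/v8.png

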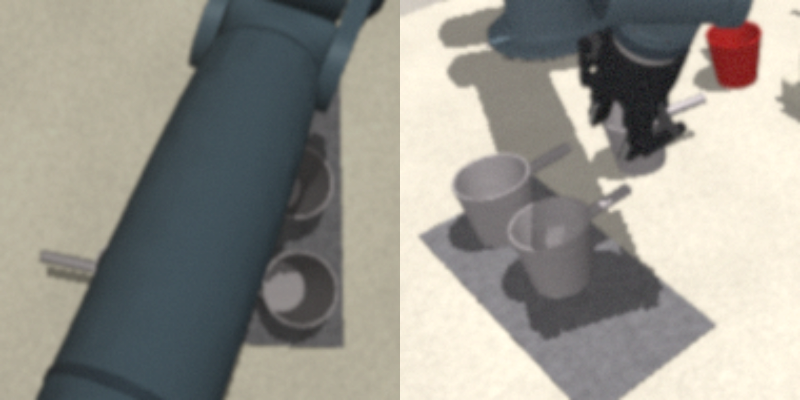

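Both placed cups stand upright and empty on the mat at (295,290) and (310,185) in the top half. C's handle tip at (40,257) maps to pixel (319,272), so C hasn't moved. I'll pick C next.

```bash
python3 - <<'E'
from plan import *
G=[425,-73.4,60]
go([([480,-150,190],78,-30,0),(G,78,-30,80),(G,78,-30,-2)])
E
```

```text
n=5 travel=[0.85, -0.6, 0.24] angular=[0.0, 0.29, 0.46] end err=[-0.3 -0.  -0.3] path min z=171
  q [-0.47  0.27  1.7  -0.13  1.68 -0.24]
n=3 travel=[0.85, 0.06, 0.9] angular=[0.01, -0.01, 0.01] end err=[-0.3  0.3 -0.2] path min z=120
  q [-0.37  0.29  1.81 -0.08  1.56 -0.14]
n=4 travel=[-0.0, 0.0, 0.82] angular=[-0.0, 0.0, -0.0] end err=[-0.4  0.3 -0.2] path min z=49
  q [-0.39  0.33  1.92 -0.09  1.41 -0.14]
```

servo_tool(travel=[[0.85, -0.6, 0.24], [0.85, -0.6, 0.24], [0.85, -0.6, 0.24], [0.85, -0.6, 0.24], [0.85, -0.6, 0.24]], angular=[[0, 0.29, 0.46], [0, 0.29, 0.46], [0, 0.29, 0.46], [0, 0.29, 0.46], [0, 0.29, 0.46]], hand=[0.5, 0.5, 0.5, 0.5, 0.5])

```text
t: 28.08
position: [471.8, -147.2, 177.6]
orientation: [-2.093, -1.692, 0.453]
contact_force: [0.2, -0.4, 0.3]
opening: 0.503
gripper_force: 0.0
```

servo_tool(travel=[[0.85, 0.06, 0.9], [0.85, 0.06, 0.9], [0.85, 0.06, 0.9], [0, 0, 0], [0, 0, 0]], angular=[[0, 0, 0], [0, 0, 0], [0, 0, 0], [0, 0, 0], [0, 0, 0]], hand=[0.5, 0.5, 0.5, 0.5, 0.5])

```text
t: 28.5
position: [455.6, -78.5, 116.7]
orientation: [-2.088, -1.696, 0.456]
contact_force: [0.3, -0.2, 0.0]
opening: 0.506
gripper_force: 0.0
```

```bash
python3 - <<'E'
from plan import *
print(cur()[0])
G=[425,-73.4,60]
go([(G,78,-30,-2)])
E
```

```text
[455.55911534 -78.47614263 116.66366553]
n=4 travel=[-0.02, 0.02, 0.78] angular=[-0.02, -0.01, 0.01] end err=[-0.2 -0.5 -0.5] path min z=48
  q [-0.39  0.33  1.92 -0.09  1.41 -0.14]
```

servo_tool(travel=[[-0.02, 0.02, 0.78], [-0.02, 0.02, 0.78], [-0.02, 0.02, 0.78], [-0.02, 0.02, 0.78], [0, 0, 0], [0, 0, 0]], angular=[[-0.02, -0.01, 0.01], [-0.02, -0.01, 0.01], [-0.02, -0.01, 0.01], [-0.02, -0.01, 0.01], [0, 0, 0], [0, 0, 0]], hand=[0.5, 0.5, 0.5, 0.5, 0.5, 0.5])

```text
t: 29.0
position: [420.7, -74.5, 50.2]
orientation: [-2.102, -1.698, 0.453]
contact_force: [0.3, -0.1, 0.6]
opening: 0.499
gripper_force: 0.0
```

servo_tool(travel=[[0, 0, 0], [0, 0, 0], [0, 0, 0], [0, 0, 0], [0, 0, 0], [0, 0, 0]], angular=[[0, 0, 0], [0, 0, 0], [0, 0, 0], [0, 0, 0], [0, 0, 0], [0, 0, 0]], hand=[0.0, 0.0, 0.0, 0.0, 0.0, 0.0], grip_force=90)

```text
t: 29.5
position: [421.9, -74.2, 51.2]
orientation: [-2.104, -1.701, 0.451]
contact_force: [1.8, 0.9, 5.8]
opening: 0.129
gripper_force: 88.2
```

```bash
python3 - <<'E'
from plan import *
go([([425,-73.4,222],78,-30,0),([440,20,235],115,-30,0),([490,150,235],150,-30,0),(W(-74,30,220),174.5,-30,0)])
E
```

```text
n=6 travel=[0.01, -0.55, -0.92] angular=[0.01, 0.0, -0.0] end err=[-0.5  0.4 -0.5] path min z=78
  q [-0.39  0.07  1.87 -0.09  1.72 -0.17]
n=8 travel=[0.45, 0.06, -0.12] angular=[0.0, -0.5, -0.88] end err=[-0.4  0.3  1.3] path min z=214
  q [-0.08  0.06  1.85 -0.25  1.69 -0.49]
n=7 travel=[0.37, 0.62, -0.35] angular=[0.0, -0.55, -0.94] end err=[0.3 0.5 0.4] path min z=226
  q [ 0.24  0.18  1.72 -0.37  1.62 -0.75]
n=5 travel=[0.12, 0.9, -0.38] angular=[0.0, -0.53, -0.93] end err=[-0.6  0.3  0.4] path min z=211
  q [ 0.46  0.31  1.59 -0.44  1.53 -0.93]
```

servo_tool(travel=[[0.01, -0.55, -0.92], [0.01, -0.55, -0.92], [0.01, -0.55, -0.92], [0.01, -0.55, -0.92], [0.01, -0.55, -0.92], [0.01, -0.55, -0.92], [0, 0, 0]], angular=[[0, 0, 0], [0, 0, 0], [0, 0, 0], [0, 0, 0], [0, 0, 0], [0, 0, 0], [0, 0, 0]], hand=[0, 0, 0, 0, 0, 0, 0])

```text
t: 30.08
position: [420.4, -72.3, 215.5]
orientation: [-2.109, -1.706, 0.447]
contact_force: [1.2, -0.6, -2.1]
opening: 0.129
gripper_force: 88.2
```

servo_tool(travel=[[0.45, 0.06, -0.12], [0.45, 0.06, -0.12], [0.45, 0.06, -0.12], [0.45, 0.06, -0.12], [0.45, 0.06, -0.12], [0.45, 0.06, -0.12], [0.45, 0.06, -0.12], [0.45, 0.06, -0.12]], angular=[[0, -0.5, -0.88], [0, -0.5, -0.88], [0, -0.5, -0.88], [0, -0.5, -0.88], [0, -0.5, -0.88], [0, -0.5, -0.88], [0, -0.5, -0.88], [0, -0.5, -0.88]], hand=[0, 0, 0, 0, 0, 0, 0, 0])

```text
t: 30.75
position: [432.9, 19.1, 224.2]
orientation: [-1.495, -2.361, 0.627]
contact_force: [0.1, 0.6, -2.4]
opening: 0.134
gripper_force: 88.2
```

servo_tool(travel=[[0.37, 0.62, -0.35], [0.37, 0.62, -0.35], [0.37, 0.62, -0.35], [0.37, 0.62, -0.35], [0.37, 0.62, -0.35], [0.37, 0.62, -0.35], [0.37, 0.62, -0.35]], angular=[[0, -0.55, -0.94], [0, -0.55, -0.94], [0, -0.55, -0.94], [0, -0.55, -0.94], [0, -0.55, -0.94], [0, -0.55, -0.94], [0, -0.55, -0.94]], hand=[0, 0, 0, 0, 0, 0, 0])

```text
t: 31.33
position: [486.1, 147.1, 223.1]
orientation: [-0.75, -2.819, 0.753]
contact_force: [-1.3, -0.2, -2.2]
opening: 0.132
gripper_force: 88.3
```

```bash
python3 - <<'E'
from plan import *
print(cur()[0])
go([(W(-74,32,221),174.5,-30,0),(W(-74,32,217),174.5,97,0)])
E
```

```text
[486.06811416 147.05968689 223.05978965]
n=5 travel=[0.1, 0.89, -0.41] angular=[0.0, -0.52, -0.92] end err=[ 0.1 -0.4  0.5] path min z=212
  q [ 0.46  0.31  1.59 -0.44  1.54 -0.93]
n=28 travel=[0.0, 0.03, 0.01] angular=[-0.99, 0.0, -0.0] end err=[ 0.2  0.6 -2.4] path min z=208
  q [-0.15  0.39  2.04  1.61  1.7  -2.42]
```

servo_tool(travel=[[0.1, 0.89, -0.41], [0.1, 0.89, -0.41], [0.1, 0.89, -0.41], [0.1, 0.89, -0.41], [0.1, 0.89, -0.41], [0.06, 0.1, 0], [0, 0, 0]], angular=[[0, -0.52, -0.92], [0, -0.52, -0.92], [0, -0.52, -0.92], [0, -0.52, -0.92], [0, -0.52, -0.92], [0, 0, 0], [0, 0, 0]], hand=[0, 0, 0, 0, 0, 0, 0])

```text
t: 31.92
position: [514.2, 267.1, 210.4]
orientation: [-0.149, -3.006, 0.805]
contact_force: [0.4, -0.7, -2.8]
opening: 0.13
gripper_force: 88.3
```

servo_tool(travel=[[0, 0.03, 0], [0, 0.03, 0], [0, 0.03, 0], [0, 0.03, 0], [0, 0.03, 0], [0, 0.03, 0], [0, 0.03, 0], [0, 0.03, 0]], angular=[[-0.98, 0, 0], [-0.98, 0, 0], [-0.98, 0, 0], [-0.98, 0, 0], [-0.98, 0, 0], [-0.98, 0, 0], [-0.98, 0, 0], [-0.98, 0, 0]], hand=[0, 0, 0, 0, 0, 0, 0, 0])

```text
t: 32.58
position: [515.9, 270.5, 210.6]
orientation: [0.162, 3.126, 0.168]
contact_force: [0.2, -0.6, -1.5]
opening: 0.127
gripper_force: 88.4
```

servo_tool(travel=[[0, 0.03, 0], [0, 0.03, 0], [0, 0.03, 0], [0, 0.03, 0], [0, 0.03, 0], [0, 0.03, 0], [0, 0.03, 0], [0, 0.03, 0]], angular=[[-0.98, 0, 0], [-0.98, 0, 0], [-0.98, 0, 0], [-0.98, 0, 0], [-0.98, 0, 0], [-0.98, 0, 0], [-0.98, 0, 0], [-0.98, 0, 0]], hand=[0, 0, 0, 0, 0, 0, 0, 0])

```text
t: 33.25
position: [516.4, 275.8, 212.7]
orientation: [0.149, 2.893, 1.112]
contact_force: [-0.1, 0.5, -2.8]
opening: 0.129
gripper_force: 88.5
```

```bash
python3 - <<'E'
from plan import *
print(cur()[0])
go([(W(-74,32,217),174.5,97,0)])
E
```

```text
[516.44780953 275.80280518 212.66695665]
n=12 travel=[-0.0, 0.03, 0.01] angular=[-1.0, 0.01, -0.0] end err=[-0.4 -0.   1.2] path min z=213
  q [-0.15  0.39  2.04  1.61  1.7  -2.42]
```

servo_tool(travel=[[0, 0.03, 0.01], [0, 0.03, 0.01], [0, 0.03, 0.01], [0, 0.03, 0.01], [0, 0.03, 0.01], [0, 0.03, 0.01], [0, 0.03, 0.01], [0, 0.03, 0.01]], angular=[[-0.93, 0, 0], [-0.93, 0, 0], [-0.93, 0, 0], [-0.93, 0, 0], [-0.93, 0, 0], [-0.93, 0, 0], [-0.93, 0, 0], [-0.93, 0, 0]], hand=[0, 0, 0, 0, 0, 0, 0, 0])

```text
t: 33.92
position: [517.1, 280.8, 216.4]
orientation: [0.125, 2.421, 1.895]
contact_force: [0.6, 0.7, -1.7]
opening: 0.131
gripper_force: 88.7
```

servo_tool(travel=[[0, 0.03, 0.01], [0, 0.03, 0.01], [0, 0.03, 0.01], [0, 0.03, 0.01], [0, 0.03, 0.01], [0, 0, 0], [0, 0, 0], [0, 0, 0]], angular=[[-0.93, 0, 0], [-0.93, 0, 0], [-0.93, 0, 0], [-0.93, 0, 0], [-0.93, 0, 0], [0, 0, 0], [0, 0, 0], [0, 0, 0]], hand=[0, 0, 0, 0, 0, 0, 0, 0])

```text
t: 34.58
position: [517.7, 283.3, 221.0]
orientation: [0.1, 2.024, 2.297]
contact_force: [0.2, 0.7, -2.6]
opening: 0.128
gripper_force: 88.8
```

servo_tool(travel=[[0, 0, 0], [0, 0, 0], [0, 0, 0], [0, -0.03, 0], [0, -0.03, 0], [0, -0.03, 0], [0, -0.03, 0], [0, -0.03, 0]], angular=[[0, 0, 0], [0, 0, 0], [0, 0, 0], [0.95, 0, 0], [0.95, 0, 0], [0.95, 0, 0], [0.95, 0, 0], [0.95, 0, 0]], hand=[0, 0, 0, 0, 0, 0, 0, 0])

```text
t: 35.25
position: [517.3, 283.4, 217.4]
orientation: [0.12, 2.434, 1.879]
contact_force: [1.1, -0.1, -1.4]
opening: 0.131
gripper_force: 88.9
```

servo_tool(travel=[[0, -0.03, 0], [0, -0.03, 0], [0, -0.03, 0], [0, -0.03, 0], [0, -0.03, 0], [0, -0.03, 0], [0, -0.03, 0], [0, -0.03, 0]], angular=[[0.95, 0, 0], [0.95, 0, 0], [0.95, 0, 0], [0.95, 0, 0], [0.95, 0, 0], [0.95, 0, 0], [0.95, 0, 0], [0.95, 0, 0]], hand=[0, 0, 0, 0, 0, 0, 0, 0])

```text
t: 35.92
position: [516.8, 280.6, 212.6]
orientation: [0.145, 2.908, 1.074]
contact_force: [0.1, -0.2, -1.4]
opening: 0.134
gripper_force: 88.8
```

servo_tool(travel=[[0, -0.03, 0], [0, -0.03, 0], [0, -0.03, 0], [0, -0.03, 0], [0, -0.03, 0], [0, -0.03, 0], [0, -0.03, 0], [0, -0.03, 0]], angular=[[0.95, 0, 0], [0.95, 0, 0], [0.95, 0, 0], [0.95, 0, 0], [0.95, 0, 0], [0.95, 0, 0], [0.95, 0, 0], [0.95, 0, 0]], hand=[0, 0, 0, 0, 0, 0, 0, 0])

```text
t: 36.58
position: [516.1, 275.5, 210.1]
orientation: [0.158, 3.126, 0.156]
contact_force: [0.4, 0.5, -2.2]
opening: 0.132
gripper_force: 88.5
```

```bash
python3 - <<'E'
from plan import *
print(cur()[0])
u=snap("top","t9")
go([([545,140,245],140,-30,0),([560,-90,240],95,-30,0),(M(115,75,110),90,-30,0)])
E
```

```text
[516.12337908 275.50606838 210.14136026]
n=8 travel=[-0.36, -0.65, -0.03] angular=[0.94, 0.21, 0.93] end err=[-0.8  0.   0.6] path min z=210
  q [ 0.18  0.3   1.56 -0.33  1.69 -0.66]
n=9 travel=[-0.93, -0.39, 0.25] angular=[0.0, 0.54, 0.95] end err=[-0.4 -1.1  0.3] path min z=231
  q [-0.28  0.35  1.5  -0.19  1.78 -0.36]
n=8 travel=[-0.9, 0.56, 0.43] angular=[0.0, 0.07, 0.11] end err=[ 1.1 -0.3 -0.2] path min z=100
  q [-0.49  0.72  1.24 -0.24  1.65 -0.45]
```

servo_tool(travel=[[-0.36, -0.65, -0.03], [-0.36, -0.65, -0.03], [-0.36, -0.65, -0.03], [-0.36, -0.65, -0.03], [-0.36, -0.65, -0.03], [-0.36, -0.65, -0.03], [-0.36, -0.65, -0.03], [-0.36, -0.65, -0.03]], angular=[[0.94, 0.21, 0.93], [0.94, 0.21, 0.93], [0.94, 0.21, 0.93], [0.94, 0.21, 0.93], [0.94, 0.21, 0.93], [0.94, 0.21, 0.93], [0.94, 0.21, 0.93], [0.94, 0.21, 0.93]], hand=[0, 0, 0, 0, 0, 0, 0, 0])

```text
t: 37.3
position: [540.3, 133.7, 234.5]
orientation: [-0.988, -2.694, 0.713]
contact_force: [0.8, -0.2, -2.1]
opening: 0.131
gripper_force: 88.5
```

servo_tool(travel=[[-0.93, -0.39, 0.25], [-0.93, -0.39, 0.25], [-0.93, -0.39, 0.25], [-0.93, -0.39, 0.25], [-0.93, -0.39, 0.25], [-0.93, -0.39, 0.25], [-0.93, -0.39, 0.25], [-0.93, -0.39, 0.25]], angular=[[0, 0.54, 0.95], [0, 0.54, 0.95], [0, 0.54, 0.95], [0, 0.54, 0.95], [0, 0.54, 0.95], [0, 0.54, 0.95], [0, 0.54, 0.95], [0, 0.54, 0.95]], hand=[0, 0, 0, 0, 0, 0, 0, 0])

```text
t: 37.97
position: [561.2, -69.3, 228.6]
orientation: [-1.774, -2.098, 0.552]
contact_force: [0.9, -0.0, -1.9]
opening: 0.128
gripper_force: 88.5
```

```bash
python3 - <<'E'
from plan import *
print(cur()[0])
u=snap("top","t10"); t=snap("scene","s10")
a=np.hstack([cv2.resize(u["img"][150:280,140:290],(450,390)),cv2.resize(t["img"][130:260,240:350],(330,390))])[:,:,::-1]
cv2.imwrite("pics/v10.png",np.clip(a*1.6,0,255).astype(np.uint8))
go([(M(116,75,112),90,-30,0),(M(116,75,72),90,-30,0)])
E
```

```text
[561.24056298 -69.31568173 228.6468002 ]
n=9 travel=[-0.89, 0.42, 0.4] angular=[0.0, 0.11, 0.2] end err=[-1.2  0.9  0.1] path min z=103
  q [-0.49  0.72  1.24 -0.24  1.66 -0.46]
n=2 travel=[-0.02, 0.42, 0.68] angular=[0.01, -0.02, -0.0] end err=[-0.  -0.   0.2] path min z=63
  q [-0.49  0.77  1.24 -0.24  1.6  -0.44]
```

View pics/v10.png

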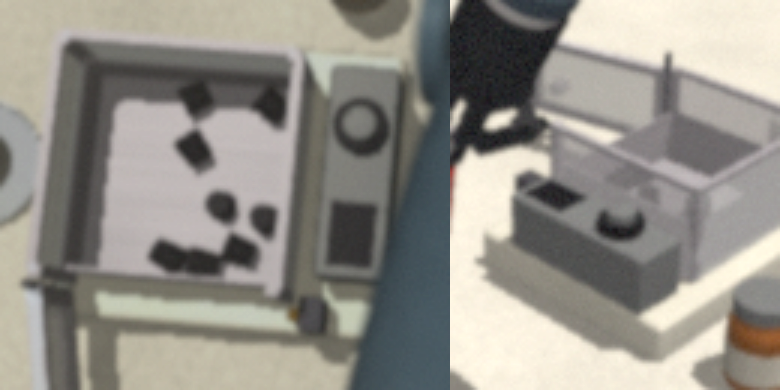

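All 8 stoppers (2 + 3 + 3) are in the basket at (197,98), (270,105), (195,152), (222,205), (264,220), (168,255), (205,262) and (240,250). I'll place the last cup.

servo_tool(travel=[[-0.89, 0.42, 0.4], [-0.89, 0.42, 0.4], [-0.89, 0.42, 0.4], [-0.89, 0.42, 0.4], [-0.89, 0.42, 0.4], [-0.89, 0.42, 0.4], [-0.89, 0.42, 0.4], [-0.89, 0.42, 0.4]], angular=[[0, 0.11, 0.2], [0, 0.11, 0.2], [0, 0.11, 0.2], [0, 0.11, 0.2], [0, 0.11, 0.2], [0, 0.11, 0.2], [0, 0.11, 0.2], [0, 0.11, 0.2]], hand=[0, 0, 0, 0, 0, 0, 0, 0])

```text
t: 38.73
position: [613.1, -241.5, 116.3]
orientation: [-1.905, -1.953, 0.517]
contact_force: [-0.0, -0.3, -2.0]
opening: 0.129
gripper_force: 88.5
```

servo_tool(travel=[[-0.89, 0.42, 0.4], [0, 0.42, 0.68], [0, 0.42, 0.68], [0, 0, 0], [0, 0, 0]], angular=[[0, 0.11, 0.2], [0, 0, 0], [0, 0, 0], [0, 0, 0], [0, 0, 0]], hand=[0, 0, 0, 0, 0])

```text
t: 39.15
position: [617.8, -262.4, 62.0]
orientation: [-1.919, -1.932, 0.515]
contact_force: [0.5, -0.3, -1.1]
opening: 0.13
gripper_force: 88.5
```

servo_tool(travel=[[0, 0.04, 0.07], [0, 0.04, 0.07], [0, 0.04, 0.07], [0, 0, 0]], angular=[[0, 0, 0], [0, 0, 0], [0, 0, 0], [0, 0, 0]], hand=[0, 0, 0, 0])

```text
t: 39.48
position: [618.9, -263.3, 57.8]
orientation: [-1.923, -1.934, 0.516]
contact_force: [-0.1, -0.2, -1.4]
opening: 0.133
gripper_force: 88.5
```

servo_tool(travel=[[0, 0.04, 0.07], [0, 0.03, 0.05], [0, 0, 0], [0, 0, 0]], angular=[[0, 0, 0], [0, 0, 0], [0, 0, 0], [0, 0, 0]], hand=[0, 0, 0, 0])

```text
t: 39.82
position: [618.9, -263.1, 55.8]
orientation: [-1.922, -1.932, 0.517]
contact_force: [-2.9, 3.2, 5.7]
opening: 0.131
gripper_force: 89.5
```

servo_tool(travel=[[0, 0, 0], [0, 0, 0], [0, 0, 0], [0, 0, -0.4], [0, 0, -0.9], [0, 0, -0.9], [0, 0, -0.9], [0, -0.4, -0.9]], angular=[[0, 0, 0], [0, 0, 0], [0, 0, 0], [0, 0, 0], [0, 0, 0], [0, 0, 0], [0, 0, 0], [0, 0, 0]], hand=[0.3, 0.5, 0.5, 0.5, 0.5, 0.5, 0.5, 0.5])

```text
t: 40.48
position: [660.9, -263.0, 145.7]
orientation: [-1.922, -1.934, 0.516]
contact_force: [-0.1, 0.6, -0.7]
opening: 0.499
gripper_force: 0.0
```

servo_tool(travel=[[0, -0.5, -0.9], [0, -0.5, -0.9], [0, -0.5, -0.9], [0, 0, 0]], angular=[[0, 0, 0], [0, 0, 0], [0, 0, 0], [0, 0, 0]], hand=[0.0, 0.0, 0.0, 0.0])

```text
t: 40.82
position: [663.6, -264.5, 230.5]
orientation: [-1.932, -1.94, 0.514]
contact_force: [0.6, -0.3, 2.5]
opening: 0.001
gripper_force: 0.0
```

```bash
cat >> plan.py <<'E'
H=np.array(W(-101,91,0))
def dpose(th,off,r=158,z=108):
    "tool down beside the door at angle th deg; off = gap from outer face to tool axis"
    a=(-95.5-th)*D; n=(174.5-th)*D
    d=np.array([np.cos(a),np.sin(a),0]);N=np.array([np.cos(n),np.sin(n),0])
    p=H+r*d+(6+off)*N; p[2]=z
    return p,Rt([0,0,-1],-N)
def goR(seq,ns=None):
    p,R,o=cur();q=o["joint_positions"]
    for i,(tp,tR) in enumerate(seq):
        P,Q=rows(p,R,tp,tR,ns[i] if ns else None)
        for k in np.linspace(0,1,8)[1:]:
            Rm=R@Ro.from_rotvec(k*Ro.from_matrix(R.T@tR).as_rotvec()).as_matrix(); q,e=ik(p+k*(tp-p),Rm,q)
            if e>1: print("  IK err",e)
            if (np.minimum(q-LO,HI-q)<.1).any(): print("  near limit",q.round(2))
        print("  q",q.round(2),"at",P.round(0)); p,R=P,Q
E
python3 - <<'E'
from plan import *
c=ld("t10")
print(cur()[0],dpose(80,60)[0])
A=dpose(80,55); 
goR([(np.array([480,0,250.]),Rt([0,0,-1],[1,-.3,0])),(np.array([400,200,250.]),Rt([0,0,-1],[.7,-.7,0])),(A[0]*[1,1,0]+[0,0,220],A[1]),A,dpose(80,20),dpose(0,14.5)])
E
```

```text
[ 663.59142081 -264.48715224  230.47811824] [332.4957084  385.66148196 108.        ]
n=11 travel=[0.87, -0.79, 0.14] angular=[-0.58, 0.09, 0.33] end err=[ 0.1  0.5 -1. ] path min z=237
  q [-0.24 -0.18  1.97  0.    1.35  0.05] at [480.   0. 249.]
n=7 travel=[0.79, -0.96, -0.01] angular=[0.01, 0.0, 0.88] end err=[0.4 0.6 0.4] path min z=249
  q [ 0.21 -0.27  2.04 -0.    1.36  0.99] at [400. 201. 250.]
n=9 travel=[0.1, -0.87, 0.14] angular=[-0.0, 0.0, 0.98] end err=[-0.1  0.8 -0.9] path min z=219
  q [ 0.63 -0.08  1.94 -0.    1.28  2.12] at [333. 381. 219.]
n=5 travel=[0.0, 0.01, 0.89] angular=[-0.0, 0.01, 0.0] end err=[-0.1 -0.4 -0.1] path min z=108
  q [ 0.63  0.07  2.01 -0.    1.06  2.12] at [333. 380. 108.]
n=2 travel=[0.0, 0.69, -0.0] angular=[-0.0, -0.01, 0.01] end err=[-0.1  0.1 -0.1] path min z=108
  q [ 0.56  0.02  2.07 -0.    1.05  2.06] at [336. 346. 108.]
n=18 travel=[-0.05, 0.5, -0.0] angular=[-0.0, -0.0, -0.97] end err=[-0.   1.7 -0.3] path min z=108
  q [0.14 0.04 2.05 0.   1.05 0.23] at [460. 179. 108.]
```

servo_tool(travel=[[0.87, -0.79, 0.14], [0.87, -0.79, 0.14], [0.87, -0.79, 0.14], [0.87, -0.79, 0.14], [0.87, -0.79, 0.14], [0.87, -0.79, 0.14], [0.87, -0.79, 0.14], [0.87, -0.79, 0.14]], angular=[[-0.58, 0.09, 0.33], [-0.58, 0.09, 0.33], [-0.58, 0.09, 0.33], [-0.58, 0.09, 0.33], [-0.58, 0.09, 0.33], [-0.58, 0.09, 0.33], [-0.58, 0.09, 0.33], [-0.58, 0.09, 0.33]], hand=[0, 0, 0, 0, 0, 0, 0, 0])

```text
t: 41.48
position: [519.9, -75.1, 249.8]
orientation: [-2.362, -1.903, 0.156]
contact_force: [0.6, 0.6, 0.9]
opening: 0.001
gripper_force: 0.0
```

servo_tool(travel=[[0.87, -0.79, 0.14], [0.87, -0.79, 0.14], [0.87, -0.79, 0.14], [0.79, -0.96, 0], [0.79, -0.96, 0], [0.79, -0.96, 0], [0.79, -0.96, 0], [0.79, -0.96, 0]], angular=[[-0.58, 0.09, 0.33], [-0.58, 0.09, 0.33], [-0.58, 0.09, 0.33], [0, 0, 0.88], [0, 0, 0.88], [0, 0, 0.88], [0, 0, 0.88], [0, 0, 0.88]], hand=[0, 0, 0, 0, 0, 0, 0, 0])

```text
t: 42.15
position: [409.7, 141.9, 245.6]
orientation: [-2.808, -1.395, 0.008]
contact_force: [1.4, -0.0, -0.1]
opening: -0.002
gripper_force: 0.0
```

servo_tool(travel=[[0.79, -0.96, 0], [0.79, -0.96, 0], [0, 0, 0]], angular=[[0, 0, 0.88], [0, 0, 0.88], [0, 0, 0]], hand=[0, 0, 0])

```text
t: 42.4
position: [396.9, 205.4, 245.9]
orientation: [-2.894, -1.204, 0.009]
contact_force: [-0.8, -0.5, -0.2]
opening: -0.001
gripper_force: 0.0
```

```bash
python3 - <<'E'
from plan import *
u=snap("top","t11"); cv2.imwrite("pics/t11.png",u["img"][:,:,::-1])
A=dpose(80,60); 
goR([(A[0]*[1,1,0]+[0,0,200],A[1]),A])
E
```

```text
n=9 travel=[0.12, -0.87, 0.21] angular=[-0.01, 0.01, 0.99] end err=[ 0.9  0.6 -0.7] path min z=199
  q [ 0.64 -0.05  1.95  0.    1.24  2.13] at [333. 386. 199.]
n=4 travel=[-0.01, 0.01, 0.91] angular=[0.0, -0.0, -0.0] end err=[ 0.2 -0.5  0.3] path min z=108
  q [0.64 0.08 2.   0.   1.06 2.13] at [333. 385. 108.]
```

servo_tool(travel=[[0.12, -0.87, 0.21], [0.12, -0.87, 0.21], [0.12, -0.87, 0.21], [0.12, -0.87, 0.21], [0.12, -0.87, 0.21], [0.12, -0.87, 0.21], [0.12, -0.87, 0.21], [0.12, -0.87, 0.21]], angular=[[0, 0, 0.99], [0, 0, 0.99], [0, 0, 0.99], [0, 0, 0.99], [0, 0, 0.99], [0, 0, 0.99], [0, 0, 0.99], [0, 0, 0.99]], hand=[0, 0, 0, 0, 0, 0, 0, 0])

```text
t: 43.12
position: [335.4, 363.0, 204.4]
orientation: [-3.13, -0.232, 0.012]
contact_force: [0.6, 0.3, 0.5]
opening: 0.001
gripper_force: 0.0
```

servo_tool(travel=[[0.12, -0.87, 0.21], [0, 0, 0.91], [0, 0, 0.91], [0, 0, 0.91], [0, 0, 0.91], [0, 0, 0], [0, 0, 0]], angular=[[0, 0, 0.99], [0, 0, 0], [0, 0, 0], [0, 0, 0], [0, 0, 0], [0, 0, 0], [0, 0, 0]], hand=[0, 0, 0, 0, 0, 0, 0])

```text
t: 43.7
position: [334.0, 383.9, 107.7]
orientation: [-3.138, -0.113, 0.016]
contact_force: [0.1, 0.1, 0.0]
opening: 0.004
gripper_force: 0.0
```

```bash
python3 - <<'E'
from plan import *
print(cur()[0])
goR([dpose(80,20),dpose(45,14.5),dpose(8,14.5)])
E
```

```text
[333.97800185 383.92295309 107.65875232]
n=2 travel=[-0.02, 0.76, -0.01] angular=[-0.01, 0.06, -0.04] end err=[0.1 0.2 0.1] path min z=108
  q [ 0.56  0.02  2.07 -0.    1.05  2.06] at [336. 346. 108.]
n=8 travel=[-0.05, 0.51, 0.0] angular=[-0.0, 0.0, -0.95] end err=[0.2 0.5 0.1] path min z=108
  q [ 0.34 -0.1   2.18  0.    1.06  1.22] at [360. 248. 108.]
n=9 travel=[-0.04, 0.46, 0.0] angular=[-0.0, -0.0, -0.9] end err=[ 1.3  0.2 -0. ] path min z=108
  q [0.16 0.   2.09 0.   1.05 0.39] at [440. 184. 108.]
```

servo_tool(travel=[[0, 0.76, 0], [0, 0.76, 0], [-0.05, 0.5, 0], [-0.05, 0.5, 0]], angular=[[0, 0, 0], [0, 0, 0], [0, 0, -0.95], [0, 0, -0.95]], hand=[0, 0, 0, 0])

```text
t: 44.03
position: [338.7, 321.8, 110.6]
orientation: [-3.116, -0.357, 0.006]
contact_force: [0.6, 1.2, -0.5]
opening: -0.002
gripper_force: 0.2
```

servo_tool(travel=[[-0.05, 0.5, 0], [-0.05, 0.5, 0], [-0.05, 0.5, 0], [-0.05, 0.5, 0], [-0.05, 0.5, 0], [-0.05, 0.5, 0]], angular=[[0, 0, -0.95], [0, 0, -0.95], [0, 0, -0.95], [0, 0, -0.95], [0, 0, -0.95], [0, 0, -0.95]], hand=[0, 0, 0, 0, 0, 0])

```text
t: 44.53
position: [362.1, 250.7, 110.3]
orientation: [-2.954, -1.052, 0.003]
contact_force: [0.4, 1.9, 0.6]
opening: -0.002
gripper_force: 0.2
```

```bash
python3 - <<'E'
from plan import *
print(cur()[0])
goR([dpose(8,14.5),dpose(0,14.5)])
E
```

```text
[362.09910922 250.66516492 110.27555617]
n=9 travel=[-0.06, 0.46, 0.01] angular=[-0.01, -0.0, -0.9] end err=[ 0.3 -1.  -0.3] path min z=108
  q [0.16 0.   2.09 0.   1.05 0.39] at [439. 182. 108.]
n=2 travel=[-0.02, 0.43, -0.0] angular=[0.01, -0.01, -0.89] end err=[-0.1  0.2 -0.2] path min z=108
  q [0.14 0.04 2.05 0.   1.05 0.23] at [460. 177. 108.]
```

servo_tool(travel=[[-0.06, 0.46, 0.01], [-0.06, 0.46, 0.01], [-0.06, 0.46, 0.01], [-0.06, 0.46, 0.01], [-0.06, 0.46, 0.01], [-0.06, 0.46, 0.01], [-0.06, 0.46, 0.01], [-0.06, 0.46, 0.01]], angular=[[0, 0, -0.9], [0, 0, -0.9], [0, 0, -0.9], [0, 0, -0.9], [0, 0, -0.9], [0, 0, -0.9], [0, 0, -0.9], [0, 0, -0.9]], hand=[0, 0, 0, 0, 0, 0, 0, 0])

```text
t: 45.2
position: [428.2, 186.9, 107.5]
orientation: [-2.534, -1.848, 0.002]
contact_force: [-0.9, 1.6, 1.5]
opening: -0.003
gripper_force: 0.3
```

servo_tool(travel=[[-0.06, 0.46, 0.01], [0, 0.25, 0], [0, 0.2, 0], [0, 0, 0]], angular=[[0, 0, -0.9], [0, 0, -0.5], [0, 0, -0.4], [0, 0, 0]], hand=[0, 0, 0, 0])

```text
t: 45.53
position: [450.2, 179.5, 107.2]
orientation: [-2.399, -2.021, 0.0]
contact_force: [0.2, 0.5, 0.0]
opening: 0.001
gripper_force: 0.0
```

```bash
python3 - <<'E'
from plan import *
p,R,o=cur(); print(p,o["contact_force"],(np.array([p[0],p[1],0])-[587,232,0])@[[np.cos(5.5*D),np.sin(5.5*D)],[-np.sin(5.5*D),np.cos(5.5*D)],[0,0]])
goR([dpose(0,14.5)])
E
```

```text
[450.15820583 179.46412592 107.21118191] [1.61359222e-01 5.25986534e-01 2.30529629e-04] [-131.1764613   -65.40971407]
n=1 travel=[-0.03, 0.39, -0.03] angular=[-0.05, -0.04, -0.93] end err=[ 0.   0.1 -0.1] path min z=108
  q [0.14 0.04 2.05 0.   1.05 0.23] at [460. 177. 108.]
```

servo_tool(travel=[[0, 0.12, 0], [0, 0.12, 0], [0, 0.12, 0]], angular=[[0, 0, -0.3], [0, 0, -0.3], [0, 0, -0.3]], hand=[0, 0, 0])

```text
t: 45.78
position: [456.5, 177.8, 106.5]
orientation: [-2.322, -2.107, 0.009]
contact_force: [-4.9, -5.9, 5.8]
opening: 0.003
gripper_force: 4.2
```

servo_tool(travel=[[0, 0.06, 0], [0, 0.06, 0], [0, 0, 0]], angular=[[0, 0, 0], [0, 0, 0], [0, 0, 0]], hand=[0, 0, 0])

```text
t: 46.03
position: [460.8, 178.1, 106.5]
orientation: [-2.324, -2.105, 0.002]
contact_force: [0.4, -0.7, 2.8]
opening: 0.005
gripper_force: 0.8
```

servo_tool(travel=[[0, 0.06, 0], [0, 0.06, 0], [0, 0, 0]], angular=[[0, 0, 0], [0, 0, 0], [0, 0, 0]], hand=[0, 0, 0])

```text
t: 46.28
position: [461.2, 178.1, 106.0]
orientation: [-2.32, -2.103, 0.011]
contact_force: [-13.0, -3.0, 15.0]
opening: 0.0
gripper_force: 9.7
```

servo_tool(travel=[[0, 0.06, 0], [0, 0.06, 0], [0, 0, 0]], angular=[[0, 0, 0], [0, 0, 0], [0, 0, 0]], hand=[0, 0, 0])

```text
t: 46.53
position: [461.4, 178.0, 105.8]
orientation: [-2.316, -2.1, 0.021]
contact_force: [-25.4, -2.7, 26.0]
opening: 0.002
gripper_force: 17.2
```

servo_tool(travel=[[0, -0.3, 0], [0, -0.8, 0], [0, -0.8, -0.3], [0, 0, -0.9], [0, 0, -0.9], [0, 0, -0.9], [0, 0, -0.9], [0, 0, 0]], angular=[[0, 0, 0], [0, 0, 0], [0, 0, 0], [0, 0, 0], [0, 0, 0], [0, 0, 0], [0, 0, 0], [0, 0, 0]], hand=[0, 0, 0, 0, 0, 0, 0, 0])

```text
t: 47.2
position: [421.7, 182.8, 207.9]
orientation: [-2.326, -2.108, -0.008]
contact_force: [-0.0, 0.3, 0.5]
opening: 0.006
gripper_force: 0.0
```

```bash
python3 - <<'E'
from plan import *
print(cur()[0])
u=snap("top","t12");t=snap("scene","s12")
a=np.hstack([cv2.resize(u["img"][140:340,130:480],(525,300)),cv2.resize(t["img"][120:270,220:370],(275,275)).copy()[:, :]]) if 0 else None
A=cv2.resize(u["img"][140:340,130:480],(700,400)); B=cv2.resize(t["img"][130:250,230:380],(250,200)); C=cv2.resize(t["img"][230:360,70:260],(292,200))
o=np.zeros((600,700,3),np.uint8); o[:400]=A; o[400:,:250]=B; o[400:,260:552]=C
cv2.imwrite("pics/v12.png",np.clip(o[:,:,::-1]*1.6,0,255).astype(np.uint8))
R=Rt([0,0,-1],[.995,-.0958,0])
goR([(np.array([540,120,205.]),R),(np.array([619,88.7,150.]),R),(np.array([619,88.7,132.]),R)])
E
```

```text
[421.66801861 182.83739022 207.86919384]
n=6 travel=[-0.34, 0.84, -0.01] angular=[-0.01, -0.01, -0.0] end err=[-0.2 -0.7 -0.5] path min z=204
  q [ 0.01  0.05  1.84 -0.    1.25  0.11] at [540. 119. 204.]
n=4 travel=[-0.23, 0.82, 0.54] angular=[-0.0, 0.0, -0.01] end err=[ 0.2 -0.3  0.4] path min z=150
  q [-0.04  0.28  1.69  0.    1.17  0.06] at [619.  88. 150.]
n=1 travel=[0.01, -0.01, 0.74] angular=[-0.01, 0.02, 0.01] end err=[-0.1 -0.1 -0.1] path min z=132
  q [-0.04  0.3   1.7  -0.    1.14  0.06] at [619.  89. 132.]
```

View pics/v12.png

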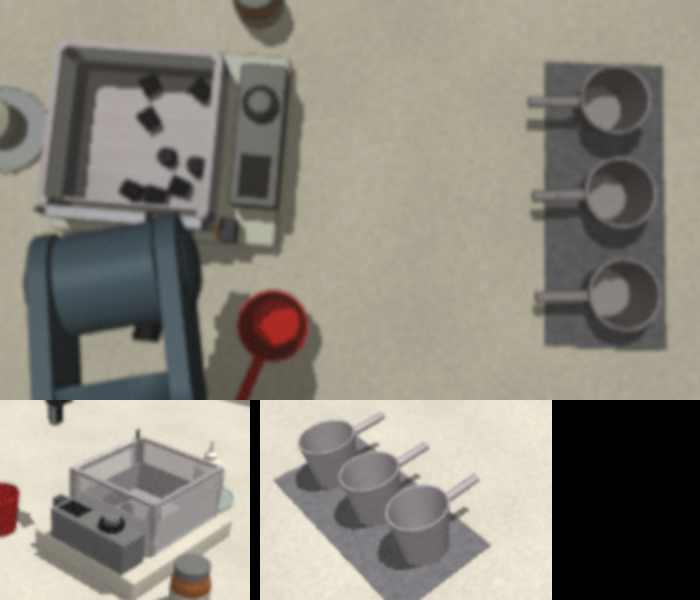

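The view shows the door closed flush, with 8 stoppers in the basket. Three empty cups stand on the mat at (616,100), (620,193) and (624,295). The key is at (261,103). I'll press it now.

servo_tool(travel=[[-0.34, 0.84, 0], [-0.34, 0.84, 0], [-0.34, 0.84, 0], [-0.34, 0.84, 0], [-0.34, 0.84, 0], [-0.34, 0.84, 0], [0, 0, 0]], angular=[[0, 0, 0], [0, 0, 0], [0, 0, 0], [0, 0, 0], [0, 0, 0], [0, 0, 0], [0, 0, 0]], hand=[0, 0, 0, 0, 0, 0, 0])

```text
t: 47.88
position: [541.0, 117.3, 199.7]
orientation: [-2.324, -2.101, 0.008]
contact_force: [-0.3, -0.3, 0.7]
opening: 0.002
gripper_force: 0.0
```

servo_tool(travel=[[-0.23, 0.82, 0.54], [-0.23, 0.82, 0.54], [-0.23, 0.82, 0.54], [-0.23, 0.82, 0.54], [0, 0, 0], [0, 0, 0]], angular=[[0, 0, 0], [0, 0, 0], [0, 0, 0], [0, 0, 0], [0, 0, 0], [0, 0, 0]], hand=[0, 0, 0, 0, 0, 0])

```text
t: 48.38
position: [616.7, 88.4, 144.0]
orientation: [-2.32, -2.102, 0.011]
contact_force: [-0.2, 1.4, -0.4]
opening: 0.006
gripper_force: 0.0
```

```bash
python3 - <<'E'
from plan import *
print(cur()[0])
R=Rt([0,0,-1],[.995,-.0958,0])
goR([(np.array([618.5,88.3,133.]),R)])
c=ld("t12"); print(ray(c,(130+261/2,140+103/2),122), ray(c,[(130+616/2,190),(130+620/2,140+193/2),(130+624/2,140+295/2)],84))
E
```

```text
[616.71853359  88.38544157 143.97444342]
n=1 travel=[0.0, 0.08, 0.44] angular=[-0.17, -0.03, -0.03] end err=[ 0.1 -0.1 -0.1] path min z=133
  q [-0.04  0.3   1.7   0.    1.14  0.06] at [619.  88. 133.]
[[615.96051661  86.42184417 122.        ]] [[ 618.51132505 -335.13363656   84.        ]
 [ 507.38919538 -333.04694675   84.        ]
 [ 388.99268251 -330.37743954   84.        ]]
```

Cup centres are within limits on the mat. I'll press the key gradually.

servo_tool(travel=[[0, 0.04, 0.3], [0, 0, 0.15], [0, 0, 0.12], [0, 0, 0.12], [0, 0, 0]], angular=[[0, 0, 0], [0, 0, 0], [0, 0, 0], [0, 0, 0], [0, 0, 0]], hand=[0, 0, 0, 0, 0])

```text
t: 48.8
position: [618.6, 88.7, 129.1]
orientation: [-2.321, -2.105, 0.006]
contact_force: [-0.7, 0.1, 1.6]
opening: -0.004
gripper_force: 0.9
```

servo_tool(travel=[[0, 0, 0.08], [0, 0, 0.04], [0, 0, 0], [0, 0, 0]], angular=[[0, 0, 0], [0, 0, 0], [0, 0, 0], [0, 0, 0]], hand=[0, 0, 0, 0])

```text
t: 49.13
position: [619.1, 88.5, 126.7]
orientation: [-2.322, -2.105, 0.005]
contact_force: [-1.4, 1.6, 3.2]
opening: 0.001
gripper_force: 1.6
```

servo_tool(travel=[[0, 0, 0.08], [0, 0, 0.06], [0, 0, 0], [0, 0, 0]], angular=[[0, 0, 0], [0, 0, 0], [0, 0, 0], [0, 0, 0]], hand=[0, 0, 0, 0])

```text
t: 49.47
position: [619.4, 88.4, 124.0]
orientation: [-2.322, -2.105, 0.005]
contact_force: [-5.2, 2.3, 8.6]
opening: -0.004
gripper_force: 4.5
```

servo_tool(travel=[[0, 0, 0.06], [0, 0, 0.06], [0, 0, 0], [0, 0, 0]], angular=[[0, 0, 0], [0, 0, 0], [0, 0, 0], [0, 0, 0]], hand=[0, 0, 0, 0])

```text
t: 49.8
position: [619.6, 88.5, 123.7]
orientation: [-2.321, -2.106, 0.006]
contact_force: [-11.1, 2.0, 23.1]
opening: -0.0
gripper_force: 11.3
```

The key bottomed out: the force rose well past 5 N and the TCP stopped at z ≈ 124. I'll release it and move clear.

servo_tool(travel=[[0, 0, -0.4], [0, 0, -0.8], [0, 0, -0.9], [0, 0, -0.9], [0, 0, -0.9], [0, 0, 0], [0, 0, 0], [0, 0, 0]], angular=[[0, 0, 0], [0, 0, 0], [0, 0, 0], [0, 0, 0], [0, 0, 0], [0, 0, 0], [0, 0, 0], [0, 0, 0]], hand=[0, 0, 0, 0, 0, 0, 0, 0])

```text
t: 50.47
position: [619.2, 87.8, 215.8]
orientation: [-2.321, -2.104, 0.008]
contact_force: [-0.5, -0.5, -0.5]
opening: -0.002
gripper_force: 0.0
```

```bash
python3 - <<'E'
from h import *
# cups undisturbed since last view? compare mat area and door area
u=snap("top","t13"); a=ld("t12")["img"][160:330,390:480]; b=u["img"][160:330,390:480]
print("mat diff",np.abs(a.astype(int)-b).mean(), u["img"].shape)
from bench import workorder
print(workorder.close_job())
E
```

```text
mat diff 3.556732026143791 (420, 560, 3)
the job is handed in; nothing more can be done
None
```

The job is handed in, with no verdict returned: the pictures show all 8 stoppers in the basket, three empty cups upright on the mat and the door shut; I then pressed and released the start key (judged by force only), and the robot ended clear.

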